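# Pack the last two optical pillars into the round tray

## Robot

A 7-joint arm with a two-finger parallel gripper is mounted at the origin on the work surface. World frame = base frame: x ahead of the robot, y to its left, z up, the work surface at z = 0. Lengths are in m, angles in rad, forces in N, time in s.
With the tool pointing down it reaches from about 0.425 to 0.95 m from the base axis. Payload 16.7 kg.
Tool frame: the origin (TCP) lies at the very end of the fingers, on their centre line; the grasp point (between the pads) lies env.grip_point_offset behind it (env.grip_point_offset is the distance from the TCP to the grasp point, in m); z points along the fingers, y is the direction in which the jaws open and shut (so a half turn about z gives the same grasp; the last joint's range is limited). The gripper opens to 94 mm and grips with 3 to 60 N. Pads are 16 mm wide; open, the fingers measure 119 mm over their backs; the gripper's body (75 mm by 177 mm) begins 78 mm behind the grasp point.
Start: joints at [-1.472, 0.426, 0.074, 1.606, -0.034, 1.111, -0.067], TCP at [0.166, 0.654, 0.168] pointing down, gripper open.
Joint ranges: [-2.85, 2.85], [-0.5, 2.14], [-1.23, 1.37], [0.21, 2.46], [-1.02, 4.16], [0.16, 2.05], [-2.73, 2.73]. Speed limits (rad/s): [1.89, 1.89, 2.39, 2.39, 3.01, 3.01, 3.01].

## Interface

Orientations are given as a 3x3 rotation matrix whose columns are the frame's x, y, z axes.
In Python, from bench import env gives the robot as it stands.
- The arm moves only by the shell command python3 -m handwheel 'ROWS' [OPENING]. ROWS is JSON, a list of rows, each a list of 2 entries, a list of its own where there are three numbers: the shift along the tool's x, y, z in mm, then the turn about the tool's z in degrees. A call has 1 to 10 rows; each row is the pose to reach, as a shift and turn from the pose commanded when the call began, along the tool's axes at that moment; what a row does not reach only later rows make up. A row lasts 1/12 s, in which the tool goes at most 41.7 mm and 7.16 degrees, less where a joint would pass 70% of its speed; a pose out of reach is approached as far as the arm can. A call with a gripper value outside its range is refused whole. OPENING is the finger opening in mm, from 0 to 94, set as the call begins (- or left out, the last holds). The fingers move at their own pace and stop on an object; the grip force is fixed at half the most. Time passes only in rows, so rows that repeat a pose let the fingers close. It gives the time, the measured TCP pose, the force and the opening at its end, in the units of the state.
- env.state(): the state, without advancing time (a new reading comes with each control period).
- env.get_image(name): name is "scene" or "top" or "wrist"; returns a dict with "color" (384x512x3 uint8, blue, green, red), "range_z" (384x512 float32, m along the optical axis (not along the pixel's ray), 0 where there is no reading), "camera_matrix" (3x3 intrinsics, pixels), "R" (3x3) and "t" (3): a world point X has camera coordinates R X + t. Camera axes: x right, y down, z forward; pixel columns grow to the right and rows downward; lengths in m; the calibration is good to about 2 mm. A picture is of the moment at which its call begins.
- env.hand_in(): hands the job in, once; it reports no verdict.
The state is a dict: "t": time; "joint_positions": joint angles; "dq": joint speeds; "joint_efforts": joint torques, N m; "tcp_pos": TCP position; "tcp_rot": TCP orientation; "force": force on the tool from outside, world axes, zero at the start; "moment": the same for the moment, N m; "finger_gap": finger opening in m.
Only numpy, scipy, OpenCV 4.12 (cv2) and the standard library are available. Lean on these libraries where they do the work, as an engineer would, in place of code of your own. Each camera call takes 0.05 s, during which the arm holds its last target.

## Task

Pull the retaining pin out of the mouth of the round tray and put it in the open parts bin. Then slide the two pillars that stand in front of the tray in through the mouth, without lifting them or tipping any pillar over, until all seven stand packed inside the round wall, one in the middle and six round it, with none sticking out of the mouth. Leave everything else where it is.

Things in the scene. Friction and masses are not known exactly. Their poses are not given: they have to be found in the camera images.
- tray: Fixed packing tray: dark plate 15 mm thick with a round white wall on it, inner radius 65, outer 70 mm, 25 mm high (top 40 mm above the bench). Origin at bench level under the centre of the round wall, z up; the plate spans x -205 to +85, y -140 to +140 mm. The wall is open on its -x side (the mouth); the plate before it is flat and free.
- tray_mouth (a point): Middle of the mouth, the 52 mm wide gap in the wall, at plate level (x = -65 mm, y = 0, z = 15 mm of the tray); axes as the tray's, x pointing in. Two white wings as high as the wall widen the way in to about 94 mm at x = -95 mm of the tray.
- tray_centre (a point): Centre of the round wall on the plate's upper face; axes as the tray's. Seven pillars just fit: one in the middle, six round it, 5 mm of play in radius. At the start the middle and the outer place at the mouth are empty. A pillar pushed straight in to the middle passes between the two beside the mouth with about 1 mm to spare, or nudges them aside along the wall.
- pillar1: One of seven identical aluminium pillars: upright cylinder 40 mm in diameter, 60 mm tall, about 0.2 kg, small dark hole on top. Origin at the centre of the underside, z up. Five stand inside the tray's wall along its inside, two on the plate before the mouth, left and right; which is which changes.
- pillar2: One of seven identical aluminium pillars: upright cylinder 40 mm in diameter, 60 mm tall, about 0.2 kg, small dark hole on top. Origin at the centre of the underside, z up. Five stand inside the tray's wall along its inside, two on the plate before the mouth, left and right; which is which changes.
- pillar3: One of seven identical aluminium pillars: upright cylinder 40 mm in diameter, 60 mm tall, about 0.2 kg, small dark hole on top. Origin at the centre of the underside, z up. Five stand inside the tray's wall along its inside, two on the plate before the mouth, left and right; which is which changes.
- pillar4: One of seven identical aluminium pillars: upright cylinder 40 mm in diameter, 60 mm tall, about 0.2 kg, small dark hole on top. Origin at the centre of the underside, z up. Five stand inside the tray's wall along its inside, two on the plate before the mouth, left and right; which is which changes.
- pillar5: One of seven identical aluminium pillars: upright cylinder 40 mm in diameter, 60 mm tall, about 0.2 kg, small dark hole on top. Origin at the centre of the underside, z up. Five stand inside the tray's wall along its inside, two on the plate before the mouth, left and right; which is which changes.
- pillar6: One of seven identical aluminium pillars: upright cylinder 40 mm in diameter, 60 mm tall, about 0.2 kg, small dark hole on top. Origin at the centre of the underside, z up. Five stand inside the tray's wall along its inside, two on the plate before the mouth, left and right; which is which changes.
- pillar7: One of seven identical aluminium pillars: upright cylinder 40 mm in diameter, 60 mm tall, about 0.2 kg, small dark hole on top. Origin at the centre of the underside, z up. Five stand inside the tray's wall along its inside, two on the plate before the mouth, left and right; which is which changes.
- pin: Retaining pin upright in a 13.5 mm hole in the plate, barring the mouth (x = -72 mm, y = 0 of the tray). Steel shaft 12 mm in diameter with a black T handle, 75 mm long in all, 0.08 kg. Origin at the centre of the shaft's lower end (at bench level at the start), z along the shaft to the handle, x along the T bar. Loose in the hole, it comes free after 15 mm straight up.
- pin_handle (a point): Middle of the T bar (60 mm long along the pin's x, 14 mm wide, 14 mm high), 68 mm from the pin's lower end; axes as the pin's. The bar lies nearly along the tray's x (up to 0.4 rad off).
- pin_middle (a point): Point on the pin's axis halfway along it, 37.5 mm from the lower end.
- bin: Fixed open grey parts bin, 170 mm (x) x 130 mm (y), 50 mm high, walls and floor 5 mm, to the left or right of the tray. Origin under its centre, z up.
- case: Bystander: fixed black closed instrument case 170 x 130 x 60 mm, on the other side of the tray from the bin. Origin under its centre.
- lens_cell: Bystander: black ring, 34 mm across, 16 mm tall, on the tray's plate outside the wall, at a rear corner (tray +x, +y). Origin under its centre.
- tape: Bystander: flat roll of paper tape, 90 mm across, 24 mm tall, near the robot on its left. Origin under its centre.
- screwdriver: Bystander: screwdriver, about 200 mm long, lying on the bench beside the tray, right of the robot.
- carton: Bystander: cardboard box 80 x 110 x 50 mm. Origin under its centre.
- mirror_mount: Bystander: dark metal mirror mount, 60 x 60 mm foot, 72 mm tall. Origin under its centre.
- post_holder: Bystander: dark round post holder on a 50 mm foot, 85 mm tall. Origin under its centre.
There are look-alikes about, which are no part of the job. Leave any yellow look-alike of the pin alone.

How it is judged:
By the outcome, as a careful person would: the job done as asked, in the order asked, and still so for the second after the job is handed in, with the robot touching nothing.
It also fails if it takes over 72 s, if anything falls off the work surface, if the arm or the gripper's body presses on something with over 40 N, if the wrist force passes 120 N, or if a joint passes its speed limit or range.

## Working session

There is one attempt and no reset: what is moved stays moved. The work goes in short steps, Python scripts to look and compute and a shell command to move; the robot and the scene stay as the last step left them, time stands still between calls to the robot, and variables do not carry over. Pictures are saved under pics/ and viewed, and the job is handed in when it is done.

```bash
ls; mkdir -p pics; python3 - <<'E'
from bench import env
import cv2,numpy as np
s=env.state();print(s['t'],s['tcp_pos'],s['tcp_rot'],s['finger_gap'],env.grip_point_offset)
for n in('top','scene','wrist'):
    i=env.get_image(n);cv2.imwrite(f'pics/{n}0.png',i['color']);np.savez(f'{n}0.npz',**i)
E
```

```text
pics
0.0 [0.16549206 0.65388289 0.16708041] [[-9.69442917e-01  2.45316908e-01 -2.12879733e-04]
 [ 2.45316976e-01  9.69442066e-01 -1.28926756e-03]
 [-1.09904563e-04 -1.30209432e-03 -9.99999146e-01]] 0.09398374463690211 0.0188
```

View pics/top0.png

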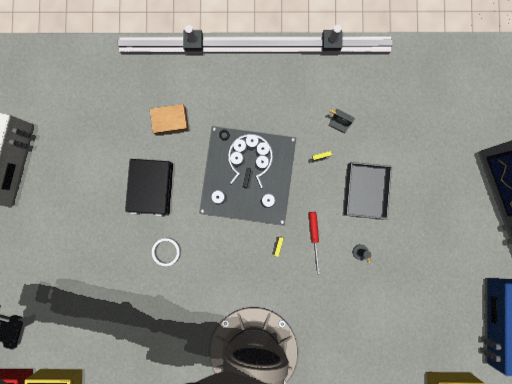

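View pics/scene0.png

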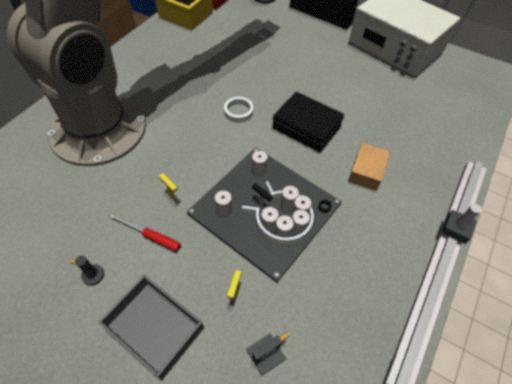

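The top view shows the tray at about (249,175). The black T pin is in the mouth at (247,178). The two loose pillars are at (218,197) and (268,201), and the bin is at (367,190). The yellow T look-alikes are at (320,156) and (278,246). The black one fits, since it stands in the mouth. I'll confirm it in a crop and measure.

```bash
cat > h.py <<'E'
import numpy as np,cv2
def load(n): return dict(np.load(n+'.npz'))
def deproj(i,u,v,z=None):
    """world point at pixel; via depth or intersect with plane z"""
    K,R,t=i['camera_matrix'],i['R'],i['t']
    d=np.linalg.inv(K)@np.array([u,v,1.])
    if z is None:
        p=d*i['range_z'][int(round(v)),int(round(u))]; return R.T@(p-t)
    c=-R.T@t; w=R.T@d; return c+w*(z-c[2])/w[2]
def cloud(i):
    K,R,t=i['camera_matrix'],i['R'],i['t'];H,W=i['range_z'].shape
    u,v=np.meshgrid(np.arange(W),np.arange(H));z=i['range_z']
    p=np.stack([(u-K[0,2])/K[0,0]*z,(v-K[1,2])/K[1,1]*z,z],-1)
    return (p-t)@R
E
python3 - <<'E'
from h import *
i=load('top0');c=i['color'];print(i['camera_matrix'],-i['R'].T@i['t'])
P=cloud(i)
cv2.imwrite('pics/crop1.png',cv2.resize(c[115:235,190:310],None,fx=5,fy=5,interpolation=cv2.INTER_CUBIC))
h=P[115:235,190:310,2]
cv2.imwrite('pics/crop1h.png',cv2.resize(np.uint8(np.clip(h*2500,0,255)),None,fx=5,fy=5,interpolation=0))
s=load('scene0');cv2.imwrite('pics/crop2.png',cv2.resize(s['color'][140:280,180:350],None,fx=4,fy=4,interpolation=cv2.INTER_CUBIC))
E
```

```text
[[409.39477617   0.         250.66497954]
 [  0.         409.39477617 190.2183913 ]
 [  0.           0.           1.        ]] [ 0.4417467  -0.00569917  1.34337911]
```

View pics/crop1.png

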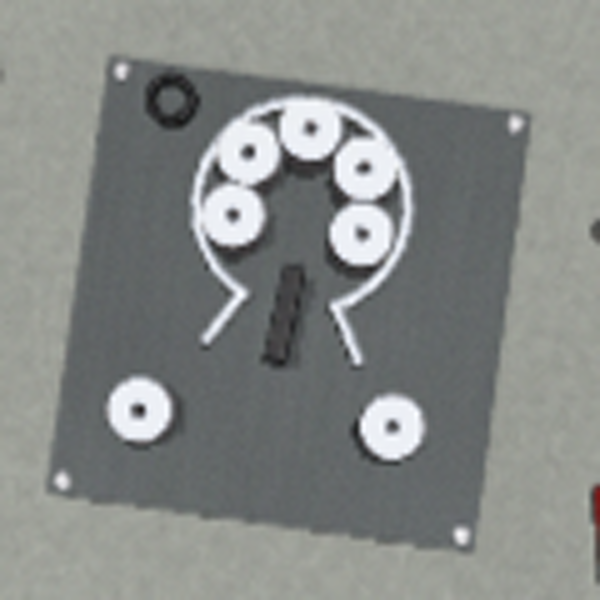

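View pics/crop1h.png

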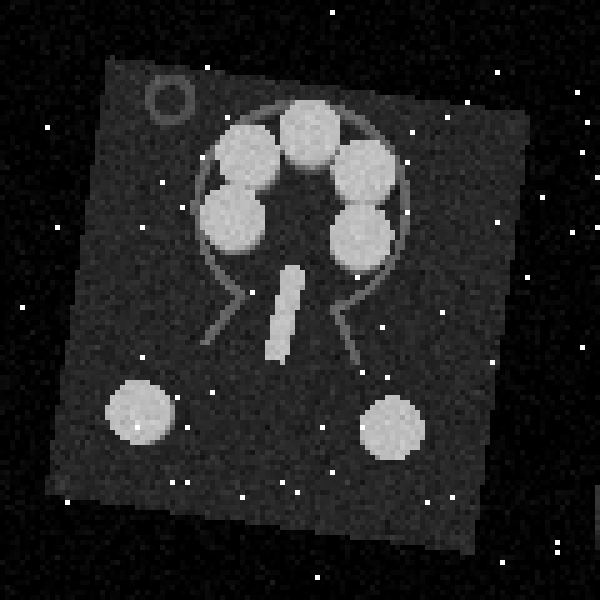

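View pics/crop2.png

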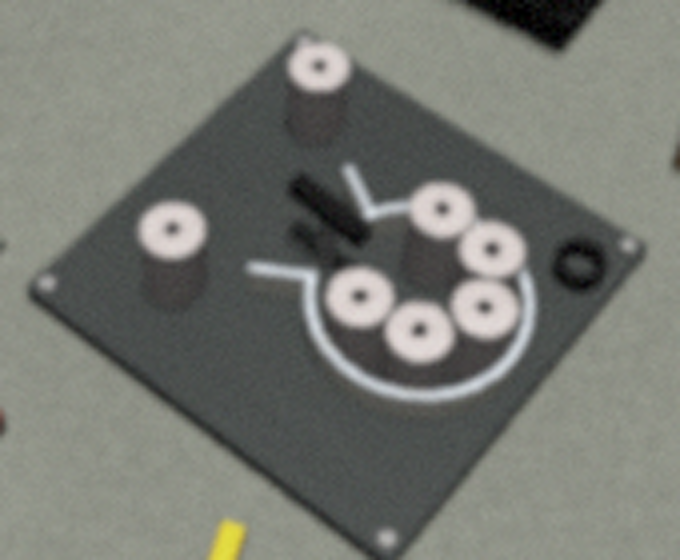

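The crop shows the black T bar at crop (285,315), in the mouth between the wings and upright, which confirms it is the pin. Five pillars are inside the wall, and two are outside at crop (139,410) and (392,427). Next I'll compute poses.

```bash
cat > meas.py <<'E'
from h import *
def holes(i,guess,z=.075,r=5):
    g=cv2.cvtColor(i['color'],cv2.COLOR_BGR2GRAY).astype(float);out=[]
    for u,v in guess:
        for _ in range(3):
            a,b=int(round(u)),int(round(v))
            yy,xx=np.mgrid[b-2:b+3,a-2:a+3]; w=np.clip(230-g[b-2:b+3,a-2:a+3],0,None)
            u,v=(w*xx).sum()/w.sum(),(w*yy).sum()/w.sum()
        out.append(deproj(i,u,v,z)[:2])
    return np.array(out)
E
cat > m0.py <<'E'
from meas import *
i=load('top0');P=cloud(i);c=i['color']
f=lambda x,y:((x+.5)/5-.5+190,(y+.5)/5-.5+115)
# plate
hsv=c.astype(int);g=c.max(2)
h=P[...,2]
m=np.zeros(g.shape,np.uint8);m[115:235,190:310]=(g[115:235,190:310]<135)
m=cv2.morphologyEx(m,cv2.MORPH_OPEN,np.ones((3,3)))
n,l,st,_=cv2.connectedComponentsWithStats(m);k=1+np.argmax(st[1:,4])
pts=np.argwhere(l==k)[:,::-1]
W=np.array([deproj(i,u,v,.015)[:2] for u,v in pts],np.float32)
rect=cv2.minAreaRect(W*1000);print('plate rect',rect)
# screws -> yaw and centre check
sc=np.array([deproj(i,*f(*p),.015)[:2] for p in[(121,70),(516,122),(461,535),(62,481)]]);print('screws',sc*1000)
ctr=sc.mean(0);xd=(sc[0]+sc[1]-sc[2]-sc[3]);yaw=np.arctan2(xd[1],xd[0]);print('yaw',yaw,'c',ctr)
R=np.array([[np.cos(yaw),-np.sin(yaw)],[np.sin(yaw),np.cos(yaw)]])
T=ctr+R@[.06,0];print('tray origin',T)
np.savez('tray.npz',T=T,R=R,yaw=yaw)
# wall circle: white at wall height
mk=(h>.03)&(h<.05)&(c.min(2)>170);mk[:115]=0;mk[235:]=0;mk[:,:190]=0;mk[:,310:]=0
wp=np.array([deproj(i,u,v,.04)[:2] for v,u in np.argwhere(mk)])
loc=(wp-T)@R;ok=abs(np.hypot(*loc.T)-.0675)<.006;q=wp[ok]
A=np.c_[2*q,np.ones(len(q))];s=np.linalg.lstsq(A,(q**2).sum(1),rcond=None)[0];print('wall fit',s[:2],np.sqrt(s[2]+s[:2]@s[:2]),len(q))
ho=holes(i,[f(*p) for p in[(233,215),(248,152),(311,128),(364,167),(362,234),(139,410),(392,427)]])
print('pillars world\n',ho*1000,'\ntray\n',(ho-T)@R*1000)
# pin bar
mk=(h>.055)&(c.max(2)<110);mk[:160]=0;mk[195:]=0;mk[:,:235]=0;mk[:,262:]=0
pb=np.array([deproj(i,u,v,.075)[:2] for v,u in np.argwhere(mk)],np.float32)
r=cv2.minAreaRect(pb*1000);m_=pb.mean(0);_,_,V=np.linalg.svd(pb-m_)
print('pin',m_*1000,(m_-T)@R*1000,r,np.degrees(np.arctan2(V[0,1],V[0,0])))
# bin
mk=np.zeros(g.shape,np.uint8)
b=P[155:225,335:400].reshape(-1,3);b=b[(b[:,2]>.035)&(b[:,2]<.06)].astype(np.float32)
print('bin',cv2.minAreaRect(b[:,:2]*1000),np.median(b,0))
E
python3 m0.py
```

```text
plate rect ((566.5661010742188, 20.815322875976562), (280.9904479980469, 292.33685302734375), 82.38983154296875)
screws [[ 719.70874452  131.76417701]
 [ 685.60022951 -127.12341759]
 [ 416.1340279   -90.93603928]
 [ 450.15138701  167.80447602]]
yaw -0.13320380028981027 c [0.5678986 0.0203773]
tray origin [0.62736709 0.01240868]
wall fit [0.62613579 0.01269865] 0.06768949171685439 147
pillars world
 [[616.01655111  55.16418556]
 [655.59376862  45.73016429]
 [670.73519276   6.85493004]
 [645.80190657 -26.53901539]
 [604.38834198 -25.47347582]
 [493.68272834 113.14957153]
 [484.27798316 -44.45095877]] 
tray
 [[ -16.92835449   40.86928323]
 [  23.5512022    36.77509307]
 [  43.72152491    0.25517187]
 [  23.44416849  -36.15434843]
 [ -17.74404792  -40.59839333]
 [-145.87953401   82.09382058]
 [-134.27000314  -75.35964931]]
pin [559.0371    21.856268] [-68.97943016   0.28896753] ((571.5945434570312, 11.334049224853516), (80.60301971435547, 71.78397369384766), 20.191007614135742) 168.79376
bin ((516.6118774414062, -362.59033203125), (131.64764404296875, 169.99078369140625), 84.31104278564453) [ 0.5199827  -0.37293288  0.04876054]
```

```bash
cat > tgt.py <<'E'
# shift/turn needed to bring TCP to world target with tool-y (jaw) axis at angle jaw (deg, world)
import sys,numpy as np
from bench import env
def go(x,y,z,jaw=None):
    s=env.state();R=s['tcp_rot'];d=R.T@(np.array([x,y,z])-s['tcp_pos'])*1000
    a=np.degrees(np.arctan2(R[1,1],R[0,1]))
    print('t',round(s['t'],2),'tcp',s['tcp_pos'].round(4),'jaw',round(a,2),'q7',s['joint_positions'][6].round(2),'gap',round(s['finger_gap']*1000,1),'F',s['force'].round(1))
    print('shift',d.round(1),'turn' , None if jaw is None else [round(((a-jaw+180*k+270)%360)-90-0,2) for k in(0,1)])
def tray(x,y):
    T=np.array([.6266,.0125]);a=-.1333;c,s=np.cos(a),np.sin(a);return T+np.array([[c,-s],[s,c]])@[x/1000,y/1000]
E
python3 - <<'E'
from meas import *
i=load('top0');P=cloud(i);h=P[...,2];c=i['color']
mk=(h>.055)&(h<.09)&(c.max(2)<140);k=np.zeros_like(mk);k[166:190,240:256]=1;mk&=k
n,l,st,_=cv2.connectedComponentsWithStats(mk.astype(np.uint8),connectivity=4);j=1+np.argmax(st[1:,4])
pb=np.array([deproj(i,u,v,.075)[:2] for v,u in np.argwhere(l==j)],np.float32)
V=np.linalg.svd(pb-pb.mean(0))[2][0];print(st[j],pb.mean(0)*1000,cv2.minAreaRect(pb*1000),np.degrees(np.arctan2(V[1],V[0])))
from tgt import *
print(tray(-72,0),tray(-145.9,82.1))
m=(h>.035)&(h<.065);m[:155]=0;m[225:]=0;m[:,:335]=0;m[:,400:]=0
b=P[m];print(np.percentile(b,[1,99],axis=0))
go(*pb.mean(0),.2,None)
go(*tray(-72,0),.2,-11.2+90)
E
```

```text
[243 168   8  20  90] [554.58887   22.421646] ((554.3645629882812, 22.465438842773438), (14.185579299926758, 59.879188537597656), 77.7509536743164) 167.95372
[0.55523873 0.0220692 ] [0.49290587 0.11326259]
[[ 0.42916346 -0.43290698  0.03527968]
 [ 0.6033738  -0.29185031  0.05507017]]
t 0.15 tcp [0.1655 0.654  0.1672] jaw 75.8 q7 -0.07 gap 93.8 F [-0.2  0.8  0.6]
shift [-532.2 -516.9  -32.2] turn None
t 0.15 tcp [0.1655 0.654  0.1672] jaw 75.8 q7 -0.07 gap 93.8 F [-0.2  0.8  0.6]
shift [-532.9 -517.1  -32.2] turn [np.float64(177.0), np.float64(-3.0)]
```

```bash
python3 -m handwheel '[[[-533,-517,-32],-2],[[-533,-517,-32],-2],[[-533,-517,-32],-2],[[-533,-517,-32],-2],[[-533,-517,-32],-2],[[-533,-517,-32],-2],[[-533,-517,-32],-2],[[-533,-517,-32],-2],[[-533,-517,-32],-2],[[-533,-517,-32],-2]]' 44
python3 -c "
from tgt import *
go(.5547,.0223,.2,77.9)"
```

```text
t: 0.98
tcp_pos: [0.3847, 0.2981, 0.1859]
tcp_rot: [[-0.977, 0.211, -0.0], [0.211, 0.977, 0.0], [0.0, 0.0, -1.0]]
force: [0.7, 0.4, -0.4]
finger_gap: 0.0438
t 0.98 tcp [0.3847 0.2981 0.1859] jaw 77.8 q7 0.6 gap 43.8 F [ 0.7  0.4 -0.4]
shift [-224.4 -233.6  -14.2] turn [np.float64(179.9), np.float64(-0.1)]
```

```bash
python3 -m handwheel '[[[-224,-234,-14],0],[[-224,-234,-14],0],[[-224,-234,-14],0],[[-224,-234,-14],0],[[-224,-234,-14],0],[[-224,-234,-14],0],[[-224,-234,-14],0],[[-224,-234,-14],0],[[-224,-234,-14],0],[[-224,-234,-14],0]]'
python3 - <<'E'
from tgt import *
import cv2
go(.5547,.0223,.050,77.9)
i=env.get_image('wrist');cv2.imwrite('pics/w1.png',i['color']);np.savez('w1.npz',**i)
E
```

```text
t: 1.82
tcp_pos: [0.554, 0.0221, 0.1995]
tcp_rot: [[-0.977, 0.215, -0.0], [0.215, 0.977, -0.001], [0.0, -0.001, -1.0]]
force: [-0.3, 1.4, -0.7]
finger_gap: 0.0438
t 1.82 tcp [0.554  0.0221 0.1995] jaw 77.6 q7 1.32 gap 43.8 F [-0.3  1.4 -0.7]
shift [ -0.7   0.5 149.5] turn [np.float64(179.7), np.float64(-0.3)]
```

View pics/w1.png

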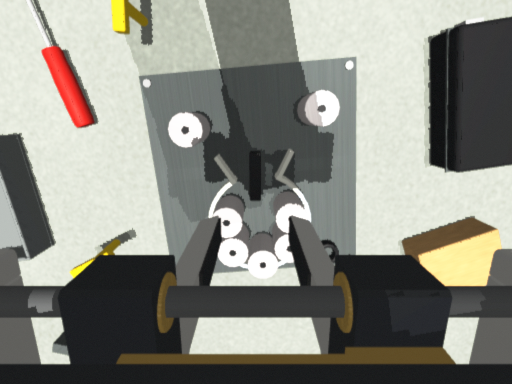

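The wrist view shows the black bar at (255,175), between the wings and aligned with the jaws. The pillars are at (185,130) and (321,108). I'll cross-check the positions with this camera.

```bash
python3 - <<'E'
from meas import *
from tgt import tray,go
i=load('w1');print(i['camera_matrix'][0,0])
for p in[(255,174.5)]: print(deproj(i,*p,.075),deproj(i,*p))
print(holes(i,[(185,130),(321,108),(262,265),(233,254)])*1000)
for p in [(146.5,83.5),(349.5,65.5)]: print('screw',deproj(i,*p,.015)*1000)
E
```

```text
291.92819084203086
[0.55095072 0.02384749 0.075     ] [0.55104361 0.02382721 0.0745252 ]
[[482.92128187 -43.46146744]
 [492.43343936 112.7705449 ]
 [669.0818694    7.44067188]
 [644.43509711 -25.7751187 ]]
screw [414.95424669 -90.54681374  15.        ]
screw [449.935132   169.73161437  15.        ]
```

```bash
python3 -m handwheel '[[[0,0,35],0],[[0,0,70],0],[[0,0,100],0],[[0,0,125],0],[[0,0,140],0],[[0,0,149],0],[[0,0,149],0]]'
python3 -m handwheel '[[[0,0,0],0],[[0,0,0],0],[[0,0,0],0],[[0,0,0],0],[[0,0,0],0],[[0,0,0],0]]' 5
```

```text
t: 2.45
tcp_pos: [0.5522, 0.0251, 0.0492]
tcp_rot: [[-0.978, 0.21, -0.003], [0.21, 0.978, -0.0], [0.003, -0.001, -1.0]]
force: [-0.1, 0.1, -0.5]
finger_gap: 0.0441
t: 2.95
tcp_pos: [0.5538, 0.0241, 0.0511]
tcp_rot: [[-0.977, 0.211, 0.001], [0.211, 0.977, 0.0], [-0.001, 0.0, -1.0]]
force: [0.5, -0.5, -0.2]
finger_gap: 0.008
```

```bash
python3 - <<'E'
from tgt import *
import cv2
go(.5547,.0223,.050,77.9)
for n in('wrist','scene'):
  i=env.get_image(n);cv2.imwrite(f'pics/{n}2.png',i['color']);np.savez(n+'2.npz',**i)
  if n=='scene':cv2.imwrite('pics/s2.png',cv2.resize(i['color'][100:260,150:350],None,fx=4,fy=3.75,interpolation=cv2.INTER_CUBIC))
E
```

```text
t 2.95 tcp [0.5538 0.0241 0.0511] jaw 77.8 q7 1.43 gap 8.0 F [ 0.5 -0.5 -0.2]
shift [-1.2 -1.6  1.1] turn [np.float64(179.9), np.float64(-0.1)]
```

View pics/wrist2.png

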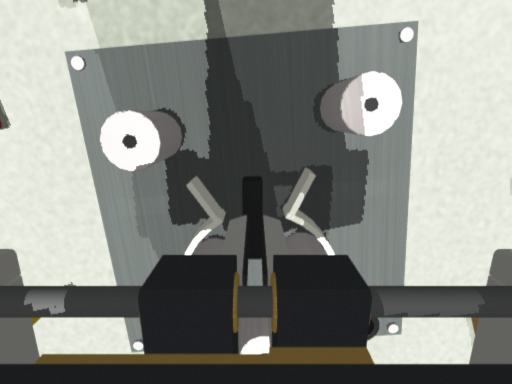

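View pics/s2.png

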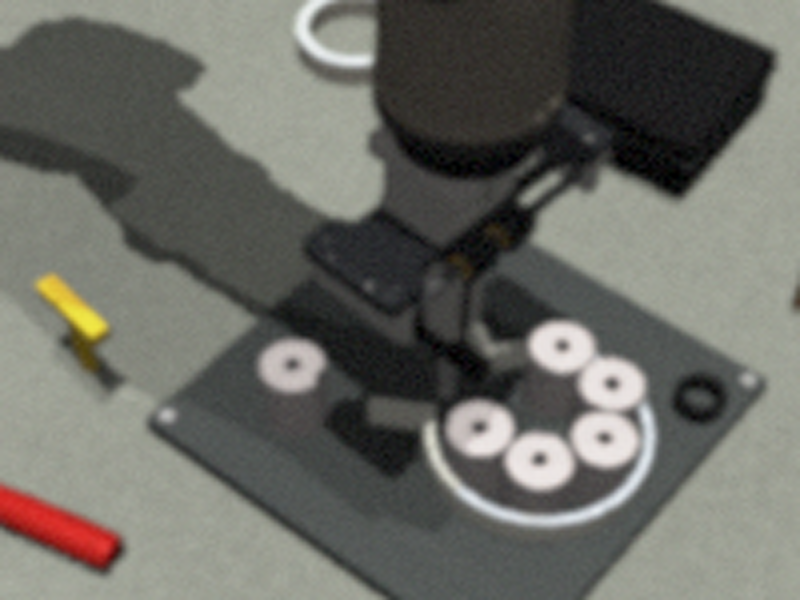

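```bash
python3 -m handwheel '[[[0,0,0],0],[[0,0,0],0],[[0,0,0],0]]' 4
```

```text
t: 3.3
tcp_pos: [0.5536, 0.0239, 0.0507]
tcp_rot: [[-0.977, 0.211, -0.0], [0.211, 0.977, -0.0], [0.0, -0.0, -1.0]]
force: [-0.5, -0.1, 0.2]
finger_gap: 0.0039
```

```bash
python3 - <<'E'
from meas import *
from tgt import tray,go
from bench import env
i=load('wrist2')
P=cloud(i)
for v in (182,200,215,230,245,253):
  print(v,P[v,[244,248,253,258,264]].round(3).tolist())
print(holes(i,[(130,142),(371,104)])*1000)
j=env.get_image('wrist');np.savez('w3.npz',**j);cv2.imwrite('pics/w3.png',j['color'][140:360,100:420].repeat(2,0).repeat(2,1))
t=env.get_image('top');np.savez('t3.npz',**t);cv2.imwrite('pics/t3.png',cv2.resize(t['color'][110:240,180:320],None,fx=5,fy=4.6,interpolation=2))
E
```

```text
182 [[0.525, 0.024, 0.075], [0.526, 0.026, 0.076], [0.527, 0.03, 0.075], [0.527, 0.033, 0.076], [0.542, 0.036, 0.016]]
200 [[0.538, 0.021, 0.075], [0.538, 0.024, 0.075], [0.539, 0.027, 0.075], [0.54, 0.03, 0.075], [0.558, 0.033, 0.016]]
215 [[0.548, 0.019, 0.075], [0.549, 0.021, 0.075], [0.55, 0.025, 0.075], [0.55, 0.028, 0.075], [0.572, 0.03, 0.016]]
230 [[0.544, 0.021, 0.113], [0.547, 0.022, 0.108], [0.56, 0.022, 0.075], [0.561, 0.026, 0.076], [0.546, 0.032, 0.114]]
245 [[0.545, 0.021, 0.132], [0.555, 0.021, 0.11], [0.572, 0.02, 0.075], [0.573, 0.023, 0.074], [0.548, 0.031, 0.131]]
253 [[0.546, 0.021, 0.139], [0.56, 0.02, 0.111], [0.578, 0.018, 0.074], [0.579, 0.022, 0.075], [0.548, 0.031, 0.139]]
[[483.25753601 -43.39410811]
 [492.74411232 113.62533148]]
```

View pics/w3.png

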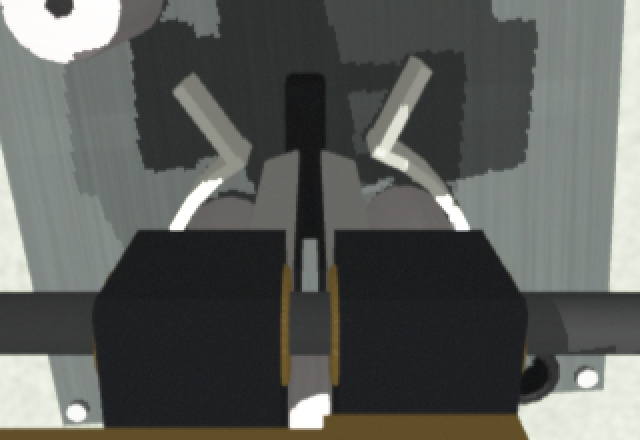

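View pics/t3.png

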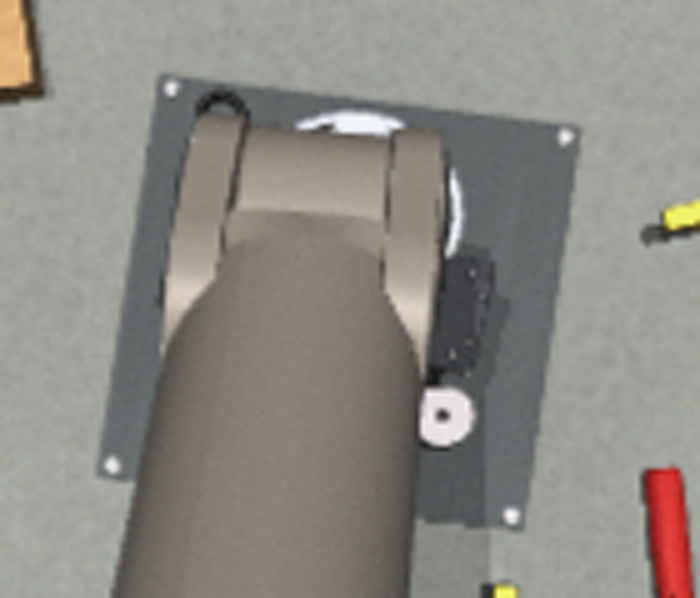

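```bash
python3 - <<'E'
from meas import *
for n in('wrist2','w3'):
  i=load(n);P=cloud(i);print(n,'cam',-i['R'].T@i['t'])
  for v in (212,214,216,218,220,224):
    print(v,[(u,*(P[v,u]*1000).round(0).astype(int).tolist()) for u in (232,236,240,246,262,266,270,274)])
s=load('w3')
from bench import env
st=env.state();print(st['finger_gap'],st['tcp_pos'],st['force'],st['joint_efforts'].round(1))
E
```

```text
wrist2 cam [0.48375324 0.0399755  0.2680439 ]
212 [(232, 563, 2, 15), (236, 564, 5, 15), (240, 565, 9, 14), (246, 547, 20, 74), (262, 569, 29, 15), (266, 569, 32, 16), (270, 570, 36, 16), (274, 572, 39, 14)]
214 [(232, 565, 1, 14), (236, 566, 5, 16), (240, 566, 9, 16), (246, 548, 20, 74), (262, 571, 28, 16), (266, 572, 32, 15), (270, 572, 35, 16), (274, 573, 39, 15)]
216 [(232, 567, 1, 15), (236, 567, 5, 16), (240, 568, 8, 16), (246, 544, 21, 92), (262, 573, 28, 15), (266, 547, 34, 89), (270, 574, 35, 15), (274, 575, 38, 15)]
218 [(232, 569, 1, 16), (236, 542, 16, 96), (240, 543, 18, 95), (246, 544, 21, 94), (262, 548, 31, 90), (266, 547, 34, 94), (270, 548, 36, 92), (274, 577, 38, 16)]
220 [(232, 542, 13, 98), (236, 543, 16, 98), (240, 544, 18, 97), (246, 545, 21, 95), (262, 548, 31, 93), (266, 547, 34, 98), (270, 548, 36, 97), (274, 548, 38, 97)]
224 [(232, 542, 14, 106), (236, 543, 16, 105), (240, 544, 18, 104), (246, 546, 21, 101), (262, 548, 31, 100), (266, 547, 33, 104), (270, 547, 36, 104), (274, 548, 38, 104)]
w3 cam [0.48366688 0.03993083 0.26765434]
212 [(232, 563, 2, 15), 
[... 399 characters left out ...]
), (266, 573, 31, 14), (270, 574, 35, 15), (274, 575, 38, 14)]
218 [(232, 568, 0, 15), (236, 569, 4, 15), (240, 543, 18, 94), (246, 544, 21, 94), (262, 546, 31, 93), (266, 547, 34, 93), (270, 547, 36, 93), (274, 577, 38, 15)]
220 [(232, 571, 0, 14), (236, 542, 15, 98), (240, 543, 18, 97), (246, 544, 21, 97), (262, 546, 31, 97), (266, 546, 34, 98), (270, 547, 36, 98), (274, 547, 38, 98)]
224 [(232, 542, 13, 104), (236, 543, 16, 105), (240, 543, 18, 105), (246, 544, 22, 104), (262, 546, 31, 105), (266, 546, 33, 105), (270, 547, 36, 103), (274, 547, 38, 104)]
0.004070374619784454 [0.5535892  0.02397004 0.05068097] [ 0.08359894 -0.65690921  0.38660699] [  0.  -73.2   9.9 -34.9   0.    0.1  -0. ]
```

```bash
python3 - <<'E'
from meas import *
for n,us in(('w1',(200,205,210,300,305,310,315)),('wrist0',(150,170,185,330,345,360))):
  i=load(n);P=cloud(i);c=-i['R'].T@i['t'];print(n,'cam',c)
  for u in us:
    z=P[200:330,u,2];x=P[200:330,u];k=np.argmax(c[2]-z<0.19+0*z) 
    near=np.where((i['range_z'][200:330,u]<.2)&(i['range_z'][200:330,u]>0))[0]
    print(u,near[:1]+200,(x[near[0]]*1000).round(0) if len(near) else None)
i=load('scene2');P=cloud(i)
from tgt import *
K=i['camera_matrix']
for z in(.0507,.089):
  p=i['R']@np.array([.5536,.024,z])+i['t'];q=K@p/p[2];print(z,q[:2],'range',p[2])
cv2.imwrite('pics/s2b.png',cv2.resize(i['color'][150:230,220:320],None,fx=8,fy=7.5,interpolation=2))
E
```

```text
w1 cam [0.48415477 0.03842977 0.41642309]
200 [221] [538.  -8. 248.]
205 [219] [539.  -5. 245.]
210 [218] [540.  -3. 242.]
300 [218] [552.  53. 241.]
305 [219] [552.  56. 244.]
310 [222] [553.  58. 249.]
315 [232] [552.  57. 266.]
wrist0 cam [0.09614587 0.67259105 0.38410358]
150 [231] [142. 601. 232.]
170 [218] [144. 605. 211.]
185 [286] [135. 644. 315.]
330 [216] [169. 704. 207.]
345 [219] [171. 712. 212.]
360 [232] [171. 714. 233.]
0.0507 [261.43501643 195.84824487] range 0.9713115386331314
0.089 [261.98869632 187.12555793] range 0.9397335298907066
```

View pics/s2b.png

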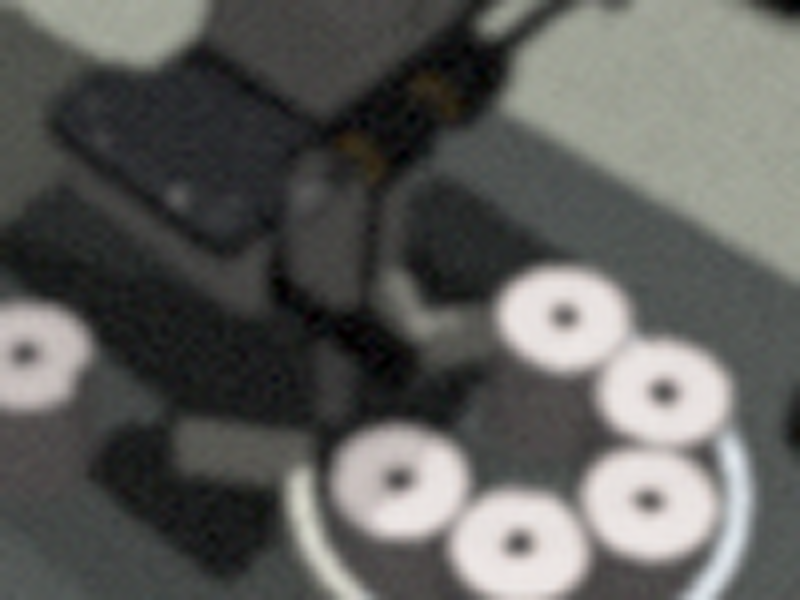

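View pics/wrist0.png

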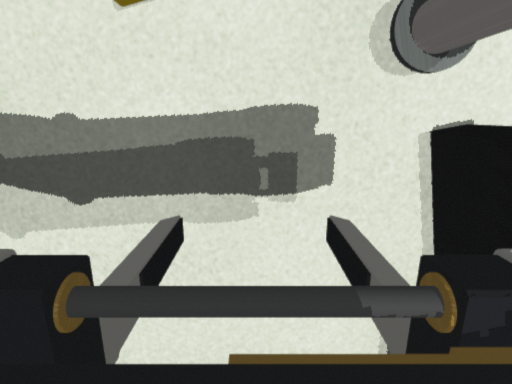

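Both cameras show the fingertips at z of about 0.088 m, above the bar. The state reports TCP z = 0.0507, so the reported TCP lies about 38 mm beyond the real tips. The gap of 4 mm confirms nothing was gripped. I'll measure the gripper geometry before going on.

```bash
python3 - <<'E'
from meas import *
i=load('w3');P=cloud(i)
for v in (216,230,245,252,258,265,280,300,320,345,360):
    print(v,[(u,*(P[v,u]*1000).round(0).astype(int).tolist()) for u in (160,200,240,290,330,200)])
i=load('scene2');P=cloud(i)
for v in (165,170,175,180,184,186,188,190,192,195):
    print(v,[(u,*(P[v,u]*1000).round(0).astype(int).tolist()) for u in (250,256,258,260,262,264)])
E
```

```text
216 [(160, 552, -63, 16), (200, 561, -28, 14), (240, 568, 8, 14), (290, 568, 51, 41), (330, 585, 88, 15), (200, 561, -28, 14)]
230 [(160, 565, -67, 16), (200, 568, -27, 30), (240, 543, 19, 114), (290, 591, 50, 15), (330, 599, 86, 15), (200, 568, -27, 30)]
245 [(160, 580, -71, 16), (200, 585, -33, 23), (240, 544, 19, 133), (290, 597, 47, 34), (330, 613, 84, 16), (200, 585, -33, 23)]
252 [(160, 587, -74, 15), (200, 584, -30, 39), (240, 544, 20, 140), (290, 598, 45, 45), (330, 607, 79, 40), (200, 584, -30, 39)]
258 [(160, 593, -76, 16), (200, 519, 17, 193), (240, 521, 28, 193), (290, 524, 41, 193), (330, 526, 52, 194), (200, 519, 17, 193)]
265 [(160, 600, -77, 16), (200, 518, 17, 197), (240, 521, 28, 196), (290, 524, 41, 197), (330, 526, 51, 198), (200, 518, 17, 197)]
280 [(160, 517, 9, 205), (200, 519, 19, 204), (240, 521, 28, 205), (290, 523, 40, 205), (330, 525, 50, 205), (200, 519, 19, 204)]
300 [(160, 519, 10, 209), (200, 521, 19, 209), (240, 525, 27, 206), (290, 525, 39, 210), (330, 527, 48, 209), (200, 521, 19, 209)]
320 [(160, 523, 9, 211), (200, 526, 18, 210), (240, 530, 26, 20
[... 931 characters left out ...]
, (260, 554, 11, 118), (262, 561, 9, 125), (264, 562, 17, 117)]
186 [(250, 569, -60, 207), (256, 535, 27, 76), (258, 549, 12, 105), (260, 554, 12, 109), (262, 561, 10, 116), (264, 563, 17, 110)]
188 [(250, 569, -60, 200), (256, 538, 22, 76), (258, 542, 24, 76), (260, 555, 11, 103), (262, 562, 9, 110), (264, 562, 18, 98)]
190 [(250, 570, -60, 193), (256, 538, 22, 67), (258, 546, 19, 76), (260, 550, 21, 77), (262, 561, 10, 100), (264, 562, 19, 90)]
192 [(250, 511, 39, 16), (256, 525, 47, 16), (258, 546, 19, 67), (260, 552, 18, 75), (262, 557, 20, 76), (264, 560, 24, 73)]
195 [(250, 516, 31, 16), (256, 531, 37, 20), (258, 535, 41, 18), (260, 552, 20, 58), (262, 560, 15, 71), (264, 565, 16, 74)]
```

```bash
python3 -m handwheel '[[[0,0,0],0],[[0,0,0],0],[[0,0,0],0],[[0,0,0],0],[[0,0,0],0],[[0,0,0],0]]' 44
python3 -m handwheel '[[[0,0,10],0],[[0,0,20],0],[[0,0,28],0],[[0,0,33],0],[[0,0,37],0],[[0,0,37],0],[[0,0,37],0]]'
python3 - <<'E'
from meas import *
from bench import env
i=env.get_image('wrist');np.savez('w4.npz',**i);cv2.imwrite('pics/w4.png',i['color']);P=cloud(i)
for u in range(180,340,8):
    n=np.where(i['range_z'][190:,u]<.19)[0]
    if len(n): print(u,n[0]+190,(P[n[0]+190,u]*1000).round(0))
E
```

```text
t: 3.9
tcp_pos: [0.5536, 0.024, 0.0508]
tcp_rot: [[-0.977, 0.211, 0.0], [0.211, 0.977, -0.0], [-0.0, -0.0, -1.0]]
force: [0.3, 0.1, 0.3]
finger_gap: 0.0408
t: 4.48
tcp_pos: [0.5535, 0.0238, 0.0135]
tcp_rot: [[-0.977, 0.212, -0.001], [0.212, 0.977, -0.0], [0.0, -0.0, -1.0]]
force: [1.9, 0.3, -0.5]
finger_gap: 0.0441
180 257 [538.  -7. 109.]
188 213 [484.  40. 230.]
196 218 [484.  40. 230.]
204 219 [538.  -5.  58.]
212 217 [539.  -0.  55.]
220 218 [542.   4.  52.]
228 238 [484.  40. 230.]
236 252 [484.  40. 230.]
244 190 [524.  25.  64.]
252 190 [525.  29.  64.]
260 190 [526.  34.  64.]
268 286 [527.  34. 162.]
276 286 [528.  36. 161.]
284 286 [529.  38. 161.]
292 216 [550.  50.  53.]
300 218 [551.  55.  56.]
308 220 [552.  59.  60.]
316 233 [552.  60.  80.]
324 248 [552.  60. 100.]
332 212 [484.  40. 230.]
```

View pics/w4.png

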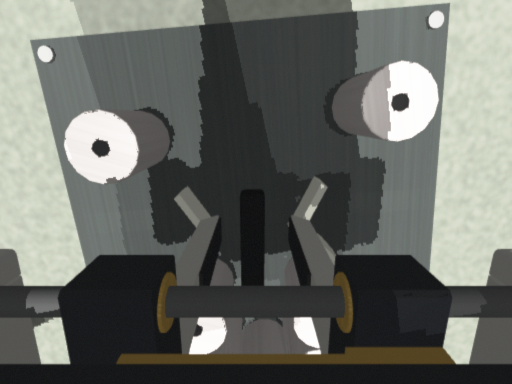

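The fingers now straddle the bar, with the bar at (252,240) and the tips at (208,218) and (297,217). Tip height is about 51 mm. Closing.

```bash
python3 -m handwheel '[[[0,0,0],0],[[0,0,0],0],[[0,0,0],0],[[0,0,0],0],[[0,0,0],0],[[0,0,0],0]]' 4
python3 -m handwheel '[[[0,0,-3],0],[[0,0,-8],0],[[0,0,-14],0],[[0,0,-22],0],[[0,0,-35],0],[[0,0,-60],0],[[0,0,-90],0],[[0,0,-110],0],[[0,0,-110],0]]'
python3 - <<'E'
from tgt import *
import cv2
go(.517,-.365,.12,90-8)
i=env.get_image('wrist');np.savez('w5.npz',**i);cv2.imwrite('pics/w5.png',i['color'])
E
```

```text
t: 5.03
tcp_pos: [0.5537, 0.024, 0.0138]
tcp_rot: [[-0.977, 0.211, 0.0], [0.211, 0.977, -0.0], [-0.0, 0.0, -1.0]]
force: [-0.1, 0.3, 1.1]
finger_gap: 0.0134
t: 5.78
tcp_pos: [0.5559, 0.024, 0.1284]
tcp_rot: [[-0.977, 0.212, 0.006], [0.212, 0.977, 0.002], [-0.005, 0.003, -1.0]]
force: [1.3, 0.1, -0.1]
finger_gap: 0.0138
t 5.78 tcp [0.5559 0.024  0.1284] jaw 77.77 q7 1.37 gap 13.8 F [ 1.3  0.1 -0.1]
shift [ -44.3 -388.5    7.5] turn [np.float64(175.77), np.float64(-4.23)]
```

View pics/w5.png

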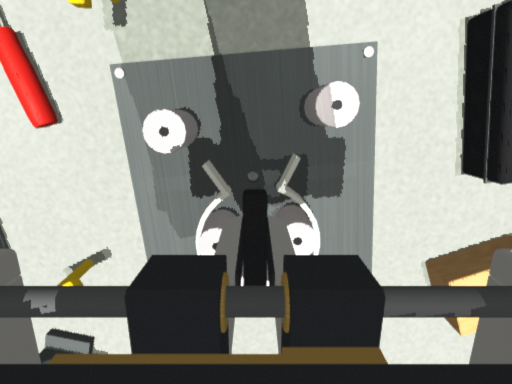

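The pin is gripped (gap 13.8 mm) and out, and the empty hole shows at (252,176). Next I'll carry it to the bin.

```bash
python3 -m handwheel '[[[-44,-386,0],0],[[-44,-386,0],0],[[-44,-386,0],0],[[-44,-386,0],0],[[-44,-386,0],0],[[-44,-386,0],0],[[-44,-386,0],0],[[-44,-386,0],0],[[-44,-386,0],0],[[-44,-386,0],0]]'
python3 -m handwheel '[[[0,0,0],0],[[0,0,0],0],[[0,0,0],0]]'
python3 - <<'E'
from tgt import *
import cv2
go(.5165,-.3625,.024,90-8)
i=env.get_image('wrist');np.savez('w6.npz',**i);cv2.imwrite('pics/w6.png',i['color'])
i=env.get_image('top');np.savez('t6.npz',**i);cv2.imwrite('pics/t6.png',cv2.resize(i['color'][110:240,180:420],None,fx=3.3,fy=3.3,interpolation=2))
E
```

```text
t: 6.67
tcp_pos: [0.5122, -0.3688, 0.1233]
tcp_rot: [[-0.976, 0.217, -0.001], [0.217, 0.976, -0.002], [0.001, -0.003, -1.0]]
force: [-0.5, 0.1, -1.6]
finger_gap: 0.0136
t: 6.92
tcp_pos: [0.515, -0.3614, 0.1231]
tcp_rot: [[-0.978, 0.211, -0.001], [0.211, 0.978, 0.001], [0.001, 0.001, -1.0]]
force: [0.5, -0.0, 0.6]
finger_gap: 0.0139
t 6.92 tcp [ 0.515  -0.3614  0.1231] jaw 77.84 q7 2.13 gap 13.9 F [ 0.5 -0.   0.6]
shift [-1.8 -0.8 99. ] turn [np.float64(175.84), np.float64(-4.16)]
```

View pics/w6.png

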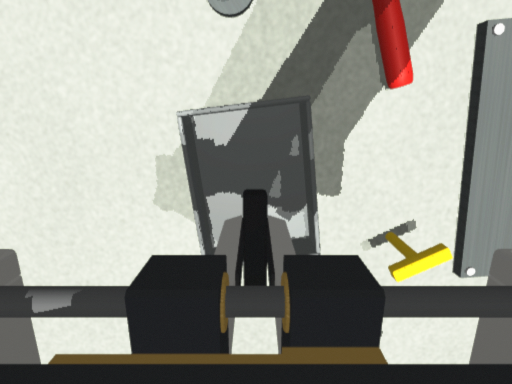

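View pics/t6.png

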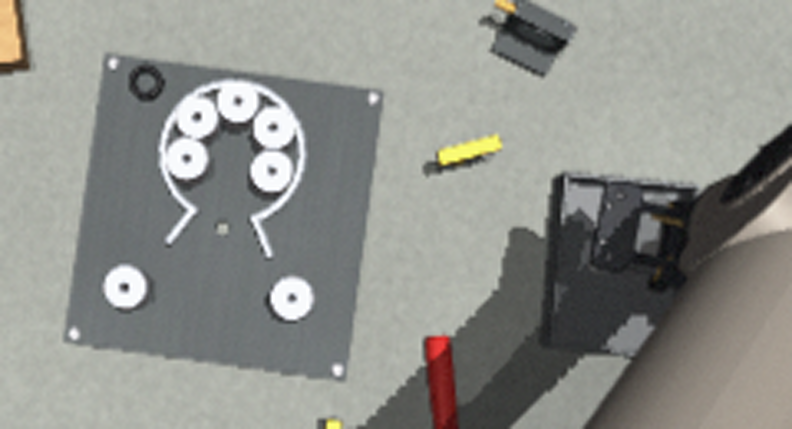

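```bash
python3 -m handwheel '[[[-2,-1,30],0],[[-2,-1,60],0],[[-2,-1,82],0],[[-2,-1,94],0],[[-2,-1,98],0],[[-2,-1,100],0],[[-2,-1,101],0],[[-2,-1,101],0]]'
python3 -m handwheel '[[[0,0,1],0],[[0,0,2],0],[[0,0,2],0]]'
```

```text
t: 7.68
tcp_pos: [0.5175, -0.3643, 0.0239]
tcp_rot: [[-0.977, 0.211, 0.001], [0.211, 0.977, -0.001], [-0.002, -0.0, -1.0]]
force: [0.1, 0.4, -1.0]
finger_gap: 0.0132
t: 7.93
tcp_pos: [0.517, -0.364, 0.0211]
tcp_rot: [[-0.977, 0.211, 0.001], [0.211, 0.977, -0.0], [-0.001, -0.0, -1.0]]
force: [-0.1, 0.1, -1.6]
finger_gap: 0.0137
```

```bash
python3 -m handwheel '[[[0,0,1],0],[[0,0,1],0],[[0,0,1],0],[[0,0,1],0],[[0,0,1],0]]' 40
python3 -m handwheel '[[[0,0,-30],0],[[0,0,-70],0],[[0,0,-100],0],[[0,0,-100],0],[[0,0,-100],0]]'
python3 - <<'E'
from tgt import *
import cv2
i=env.get_image('wrist');np.savez('w7.npz',**i);cv2.imwrite('pics/w7.png',i['color'])
a=tray(-146,82);go(*a,.11,-7.6)
E
```

```text
t: 8.35
tcp_pos: [0.5168, -0.364, 0.0198]
tcp_rot: [[-0.977, 0.211, 0.0], [0.211, 0.977, -0.0], [-0.0, -0.0, -1.0]]
force: [0.5, -0.1, 0.6]
finger_gap: 0.0394
t: 8.77
tcp_pos: [0.5178, -0.3645, 0.1215]
tcp_rot: [[-0.977, 0.211, 0.003], [0.211, 0.977, -0.001], [-0.003, -0.0, -1.0]]
force: [-1.1, 0.3, -0.1]
finger_gap: 0.0401
t 8.82 tcp [ 0.517  -0.3638  0.12  ] jaw 77.82 q7 2.14 gap 39.9 F [-1.  -0.1 -0.9]
shift [124.4 461.1  10. ] turn [np.float64(265.42), np.float64(85.42)]
```

View pics/w7.png

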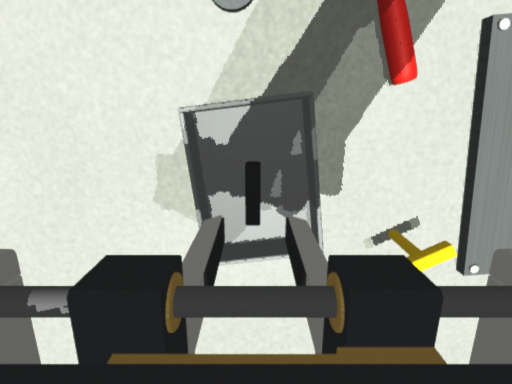

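The pin stands in the bin at (252,193), with its bar inside the rim. Next I'll go to the left pillar, with the jaws along the tray's x.

```bash
python3 -m handwheel '[[[124,461,8],85],[[124,461,8],85],[[124,461,8],85],[[124,461,8],85],[[124,461,8],85],[[124,461,8],85],[[124,461,8],85],[[124,461,8],85],[[124,461,8],85],[[124,461,8],85]]' 70
python3 - <<'E'
from tgt import *
a=tray(-146,82);go(*a,.11,-7.6)
E
```

```text
t: 9.65
tcp_pos: [0.4981, 0.0077, 0.1127]
tcp_rot: [[-0.239, 0.971, -0.001], [0.971, 0.239, -0.001], [-0.001, -0.002, -1.0]]
force: [1.3, 0.1, -0.7]
finger_gap: 0.0698
t 9.65 tcp [0.4981 0.0077 0.1127] jaw 13.85 q7 0.37 gap 69.8 F [ 1.3  0.1 -0.7]
shift [103.7  20.1   2.6] turn [np.float64(201.45), np.float64(21.45)]
```

```bash
python3 -m handwheel '[[[104,20,2],21.4],[[104,20,2],21.4],[[104,20,2],21.4],[[104,20,2],21.4],[[104,20,2],21.4],[[104,20,2],21.4],[[104,20,2],21.4]]'
python3 - <<'E'
from tgt import *
import cv2
i=env.get_image('wrist');np.savez('w8.npz',**i);cv2.imwrite('pics/w8.png',i['color'])
a=tray(-146,82);go(*a,-.013,-7.6)
E
```

```text
t: 10.23
tcp_pos: [0.493, 0.1105, 0.1112]
tcp_rot: [[0.126, 0.992, -0.001], [0.992, -0.126, -0.001], [-0.001, -0.001, -1.0]]
force: [0.0, -0.3, -0.3]
finger_gap: 0.07
t 10.28 tcp [0.4931 0.1104 0.1114] jaw -7.27 q7 -0.15 gap 69.8 F [ 0.8 -0.2  0.1]
shift [  2.8  -0.6 124.4] turn [np.float64(180.33), np.float64(0.33)]
```

View pics/w8.png

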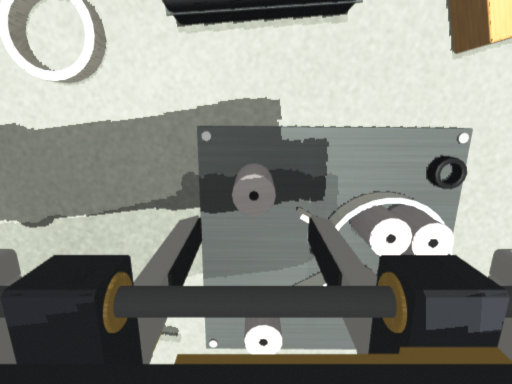

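```bash
python3 - <<'E'
from meas import *
i=load('w8');P=cloud(i);print(holes(i,[(254,196),(390,239),(432,242),(263,341)])*1000)
for u in (185,190,195,200,308,312,316,320,330):
    n=np.where((i['range_z'][200:,u]<.2)&(P[200:,u,2]<.2))[0]
    if len(n): print(u,n[0]+200,(P[n[0]+200,u]*1000).round(0))
for p in[(206,136),(463.5,138),(212.5,343.5)]:print(deproj(i,*p,.015)[:2]*1000)
E
```

```text
[[493.19886933 112.71004931]
 [614.18183851  55.32494822]
 [653.25965916  47.26436665]
 [482.75664268 -43.10839316]]
185 219 [451. 126. 155.]
190 217 [454. 125. 152.]
195 216 [457. 125. 150.]
200 218 [460. 124. 151.]
308 226 [528. 109. 150.]
312 216 [531. 116. 151.]
316 217 [533. 116. 153.]
320 218 [536. 115. 154.]
330 221 [541. 115. 159.]
[448.86818281 167.73868121]
[718.84445796 131.45728587]
[413.31387711 -92.18410268]
```

```bash
python3 -m handwheel '[[[2,0,30],0.3],[[2,0,65],0.3],[[2,0,95],0.3],[[2,0,112],0.3],[[2,0,120],0.3],[[2,0,125],0.3],[[2,0,127],0.3],[[2,0,127],0.3]]'
python3 - <<'E'
from meas import *
from bench import env
i=env.get_image('wrist');np.savez('w9.npz',**i);cv2.imwrite('pics/w9.png',i['color']);P=cloud(i)
for u in (180,185,190,195,200,308,312,316,320,330):
    n=np.where((i['range_z'][200:,u]<.2)&(P[200:,u,2]<.2))[0]
    if len(n): print(u,n[0]+200,(P[n[0]+200,u]*1000).round(0))
E
```

```text
t: 10.95
tcp_pos: [0.494, 0.1136, -0.0148]
tcp_rot: [[0.132, 0.991, 0.001], [0.991, -0.132, 0.0], [0.0, 0.001, -1.0]]
force: [-0.0, 0.2, 0.3]
finger_gap: 0.0697
180 200 [448. 138.  16.]
185 200 [451. 138.  15.]
190 200 [454. 137.  15.]
195 200 [458. 137.  15.]
200 200 [461. 136.  15.]
308 200 [532. 127.  15.]
312 200 [535. 126.  15.]
316 200 [537. 126.  15.]
320 200 [540. 125.  15.]
330 200 [547. 125.  15.]
```

View pics/w9.png

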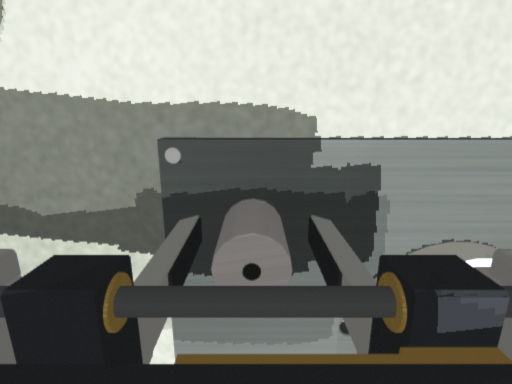

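Tips are about 8 mm above the plate, straddling the pillar at (252,271). I'll grip it and slide it along the plate to the mouth line.

```bash
python3 -m handwheel '[[[0,0,0],0],[[0,0,0],0],[[0,0,0],0],[[0,0,0],0],[[0,0,0],0],[[0,0,0],0],[[0,0,0],0]]' 36
python3 -m handwheel '[[[-5,0,0],0],[[-14,0,0],0],[[-24,0,0],0],[[-35,0,0],0],[[-46,0,0],0],[[-57,0,0],0],[[-67,0,0],0],[[-76,0,0],0],[[-82,0,0],0],[[-82,0,0],0]]'
python3 - <<'E'
from tgt import *
import cv2
i=env.get_image('wrist');np.savez('w10.npz',**i);cv2.imwrite('pics/w10.png',i['color'])
a=tray(-146,0);go(*a,-.0145,-7.63)
E
```

```text
t: 11.58
tcp_pos: [0.4934, 0.114, -0.0153]
tcp_rot: [[0.131, 0.991, -0.0], [0.991, -0.131, 0.0], [0.0, -0.0, -1.0]]
force: [-2.4, 1.1, 6.1]
finger_gap: 0.0397
t: 12.42
tcp_pos: [0.4823, 0.0302, -0.0153]
tcp_rot: [[0.134, 0.991, -0.0], [0.991, -0.134, -0.001], [-0.001, 0.0, -1.0]]
force: [-3.0, -9.4, 12.6]
finger_gap: 0.0399
t 12.47 tcp [ 0.4823  0.0301 -0.0153] jaw -7.68 q7 0.19 gap 39.5 F [-2.9 -9.6 13.1]
shift [ 1.7 -0.6 -0.8] turn [np.float64(179.95), np.float64(-0.05)]
```

View pics/w10.png

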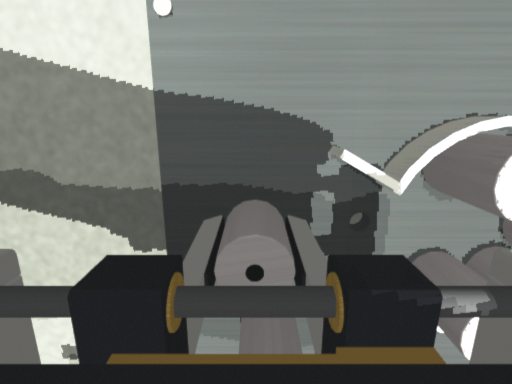

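```bash
python3 - <<'E'
from meas import *
i=load('w10');h=holes(i,[(255,273)])[0]
q=deproj(i,357,218,.015)[:2]
w=deproj(i,398,190,.040)[:2]
a=-.1333;R=np.array([[np.cos(a),-np.sin(a)],[np.sin(a),np.cos(a)]])
T=np.array([.6266,.0125])
for n,p in(('pillar',h),('pinhole',q),('wallend',w)):print(n,p*1000,((p-T)@R*1000).round(1))
c=i['color'][200:240,330:390];cv2.imwrite('pics/ph.png',cv2.resize(c,None,fx=10,fy=10,interpolation=2))
E
```

```text
pillar [482.90738197  29.11793303] [-144.6   -2.6]
pinhole [552.24118683  26.21833665] [-75.5   3.7]
wallend [568.26315899  50.33177153] [-62.8  29.7]
```

View pics/ph.png

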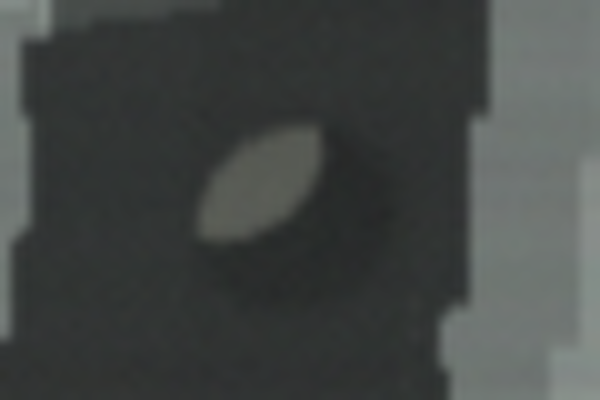

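```bash
cat > tr.py <<'E'
from meas import *
a=-.1333;R2=np.array([[np.cos(a),-np.sin(a)],[np.sin(a),np.cos(a)]]);T=np.array([.6266,.0125])
def loc(p):return ((np.array(p)[:2]-T)@R2*1000).round(1)
E
python3 - <<'E'
from tr import *
i=load('w10')
print('pinhole',loc(deproj(i,358.5,221.5,.015)))
P=cloud(i)
# wall end + screws in this view
print('screw',loc(deproj(i,162,6,.015)),'expected', end=' ')
t=load('top0');f=lambda x,y:((x+.5)/5-.5+190,(y+.5)/5-.5+115)
print(loc(deproj(t,*f(62,481),.015)))
from bench import env
i=env.get_image('top');np.savez('t11.npz',**i);cv2.imwrite('pics/t11.png',cv2.resize(i['color'][115:235,190:310],None,fx=5,fy=5,interpolation=cv2.INTER_CUBIC))
E
```

```text
pinhole [-74.3   1.2]
screw [-197.3  131.2] expected [-195.5  130.5]
```

View pics/t11.png

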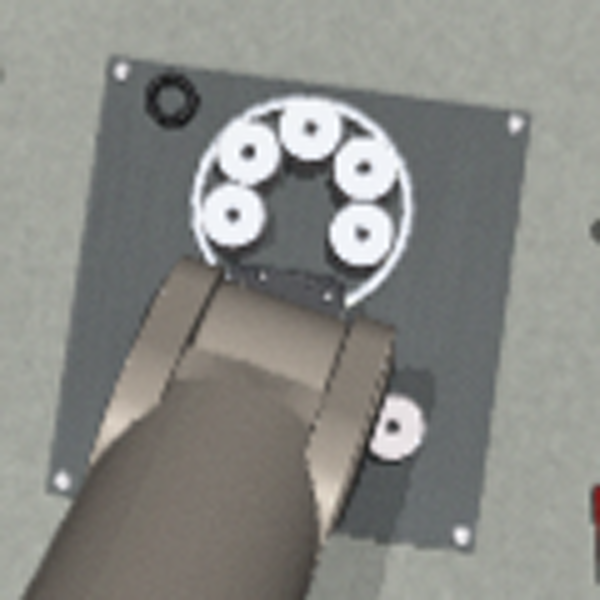

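```bash
python3 -m handwheel '[[[3,6,0],0],[[3,14,0],0],[[3,23,0],0],[[3,32,0],0],[[3,41,0],0],[[3,49,0],0],[[3,56,0],0],[[3,61,0],0],[[3,61,0],0]]'
python3 - <<'E'
from tr import *
from bench import env
s=env.state();print(loc(s['tcp_pos']),s['tcp_pos'],s['force'],s['finger_gap'])
i=env.get_image('wrist');np.savez('w12.npz',**i);cv2.imwrite('pics/w12.png',i['color'])
E
```

```text
t: 13.27
tcp_pos: [0.5434, 0.0266, -0.0157]
tcp_rot: [[0.132, 0.991, -0.001], [0.991, -0.132, -0.001], [-0.001, -0.001, -1.0]]
force: [1.0, 0.7, 2.6]
finger_gap: 0.0395
[-84.4   2.9] [ 0.54338116  0.02662576 -0.01568559] [1.02306914 0.71316561 2.63236812] 0.0395285648236504
```

View pics/w12.png

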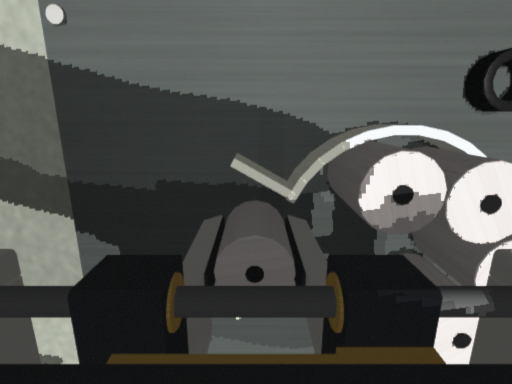

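```bash
python3 - <<'E'
from tr import *
i=load('w12')
for n,p in zip(('pillar','ringL','ringL2','ringR?'),holes(i,[(255,274),(403,195),(491,204),(461,341)])):print(n,loc(p))
for n,uv,z in(('corner',(292,198),.04),('screw',(54.5,14),.015),('wingend',(235,156),.04)):print(n,loc(deproj(i,*uv,z)))
j=load('t11')
f=lambda x,y:((x+.5)/5-.5+190,(y+.5)/5-.5+115)
for p in holes(j,[f(*p) for p in[(233,215),(248,152),(311,128),(364,167),(362,234),(392,427)]]):print(loc(p))
for p in ((121,70),(516,122),(461,535),(62,481)):print('s',loc(deproj(j,*f(*p),.015)))
E
```

```text
pillar [-83.5   1.7]
ringL [-17.3  41.4]
ringL2 [23.  37.2]
ringR? [ 22.6 -36.6]
corner [-62.3  29.8]
screw [-198.1  131.6]
wingend [-94.7  54. ]
[-16.1  40.9]
[24.3 36.8]
[44.6  0.3]
[ 24.2 -36.1]
[-17.  -40.6]
[-133.2  -75.3]
s [ 76.4 130.6]
s [  77.  -130.5]
s [-194.9 -130.5]
s [-195.5  130.5]
```

Measured against the ring pillars, the held pillar is at x = -83 and about 1.3 mm too far left. I'll correct that and slide it in through the gap.

```bash
python3 -m handwheel '[[[-1.2,4,0],0],[[-1.2,11,0],0],[[-1.2,19,0],0],[[-1.2,27,0],0],[[-1.2,34,0],0],[[-1.2,40,0],0],[[-1.2,40,0],0]]'
python3 -m handwheel '[[[0,4,0],0],[[0,9,0],0],[[0,14,0],0],[[0,18,0],0],[[0,22,0],0],[[0,22,0],0]]'
python3 - <<'E'
from tr import *
from bench import env
s=env.state();print(loc(s['tcp_pos']),s['tcp_pos'],s['force'],s['finger_gap'])
i=env.get_image('wrist');np.savez('w13.npz',**i);cv2.imwrite('pics/w13.png',i['color'])
E
```

```text
t: 13.9
tcp_pos: [0.5843, 0.0207, -0.0155]
tcp_rot: [[0.131, 0.991, 0.001], [0.991, -0.131, -0.001], [-0.001, 0.001, -1.0]]
force: [-0.9, 1.1, -2.5]
finger_gap: 0.0398
t: 14.4
tcp_pos: [0.6057, 0.018, -0.0154]
tcp_rot: [[0.131, 0.991, 0.0], [0.991, -0.131, -0.001], [-0.0, 0.001, -1.0]]
force: [0.1, -0.3, -2.0]
finger_gap: 0.0398
[-21.4   2.7] [ 0.60574129  0.01800977 -0.01539824] [ 0.08324917 -0.31419304 -2.03446922] 0.03981121969963274
```

View pics/w13.png

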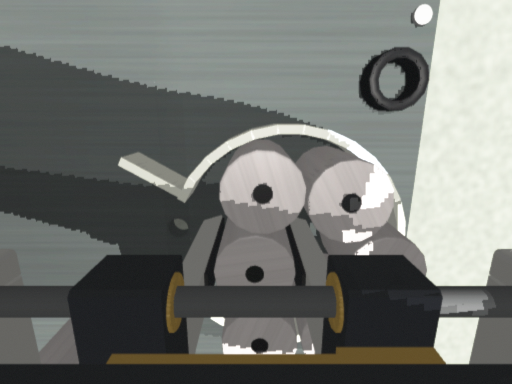

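```bash
python3 - <<'E'
from tr import *
i=load('w13')
for n,p in zip(('pillar','ringL','ringL2','ringR'),holes(i,[(255,274),(263,193),(351,203),(260,346)])):print(n,loc(p))
P=cloud(i);print('top z held',P[262:268,240:250,2].mean(),'ringL',P[185:190,240:250,2].mean())
E
python3 -m handwheel '[[[0,0,0.5],0],[[0,0,0.8],0],[[0,0,0.8],0]]'
```

```text
pillar [-20.7   1.2]
ringL [-17.2  41.8]
ringL2 [22.7 37.2]
ringR [-18.  -40.5]
top z held 0.07532282147360156 ringL 0.07505206834634888
t: 14.7
tcp_pos: [0.605, 0.018, -0.0157]
tcp_rot: [[0.132, 0.991, 0.001], [0.991, -0.132, 0.0], [0.0, 0.0, -1.0]]
force: [-1.4, -1.3, 6.4]
finger_gap: 0.0395
```

```bash
python3 -m handwheel '[[[0,0,0],0],[[0,0,0],0],[[0,0,0],0],[[0,0,0],0]]' 48
python3 -m handwheel '[[[0,0,-5],0],[[0,0,-20],0],[[0,0,-45],0],[[0,0,-70],0],[[0,0,-74],0],[[0,0,-74],0]]'
python3 - <<'E'
from tr import *
from bench import env
s=env.state();print(loc(s['tcp_pos']),s['tcp_pos'],s['force'],s['finger_gap'])
i=env.get_image('wrist');np.savez('w14.npz',**i);cv2.imwrite('pics/w14.png',i['color'])
E
```

```text
t: 15.03
tcp_pos: [0.6048, 0.0183, -0.0162]
tcp_rot: [[0.131, 0.991, -0.0], [0.991, -0.131, -0.0], [-0.0, -0.0, -1.0]]
force: [-0.1, 0.1, -0.5]
finger_gap: 0.0478
t: 15.53
tcp_pos: [0.6062, 0.0183, 0.0604]
tcp_rot: [[0.131, 0.991, 0.003], [0.991, -0.131, 0.001], [0.001, 0.003, -1.0]]
force: [-0.0, -0.3, 0.6]
finger_gap: 0.048
[-21.    3.1] [0.60621351 0.01834985 0.06037793] [-0.02689838 -0.27654803  0.57529063] 0.04801620971660998
```

View pics/w14.png

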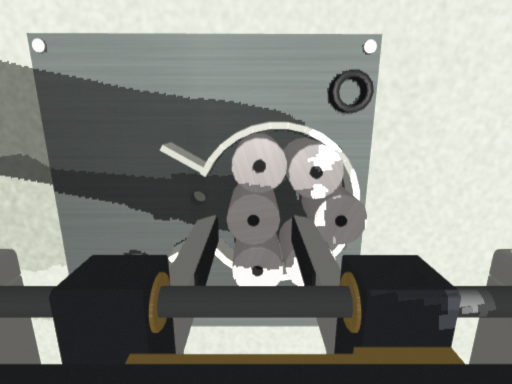

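```bash
python3 -m handwheel '[[[-1,-10,0],0],[[-1,-25,0],0],[[-1,-38,0],0],[[-1,-43,0],0],[[-1,-43,0],0],[[-1,-43,0],0],[[-1,-43,0],0],[[-1,-43,0],0]]' 0
python3 - <<'E'
from tr import *
from bench import env
s=env.state();print(loc(s['tcp_pos']),s['tcp_pos'],s['force'],s['finger_gap'])
i=env.get_image('wrist');np.savez('w15.npz',**i);cv2.imwrite('pics/w15.png',i['color']);P=cloud(i)
for u in range(215,300,6):
    n=np.where((i['range_z'][200:,u]<.2)&(P[200:,u,2]<.2))[0]
    if len(n): print(u,n[0]+200,loc(P[n[0]+200,u]),P[n[0]+200,u,2].round(3))
E
```

```text
t: 16.25
tcp_pos: [0.5626, 0.0226, 0.0577]
tcp_rot: [[0.131, 0.991, 0.0], [0.991, -0.131, -0.001], [-0.001, 0.0, -1.0]]
force: [0.0, -0.5, 0.1]
finger_gap: 0.0009
[-64.8   1.6] [0.56260958 0.02264754 0.05770649] [ 0.0354126  -0.46168425  0.07114878] 0.0008652662417119053
215 255 [-75.7  35.7] 0.198
221 255 [-73.8  36.3] 0.199
227 255 [-72.2  35.6] 0.198
233 228 [-76.7  11.3] 0.117
239 219 [-74.   11.5] 0.102
245 217 [-70.4  11.5] 0.098
251 216 [-66.6  11.8] 0.097
257 218 [-62.7  10.2] 0.097
263 217 [-58.9  11.8] 0.099
269 219 [-55.3  11.7] 0.103
275 223 [-51.9  11.4] 0.109
281 251 [-51.6  11.3] 0.146
287 255 [-55.1  36.1] 0.199
293 255 [-53.4  36.2] 0.199
299 255 [-51.5  35.7] 0.198
```

View pics/w15.png

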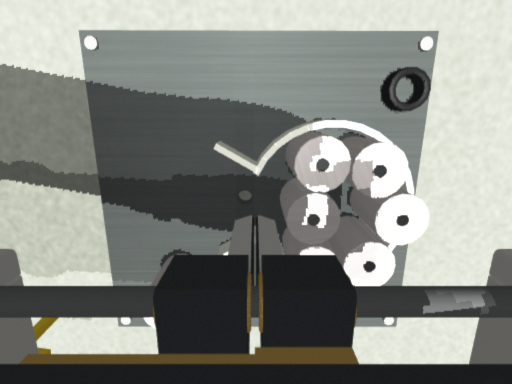

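```bash
python3 -m handwheel '[[[-2.4,0,15],0],[[-2.4,0,40],0],[[-2.4,0,60],0],[[-2.4,0,70],0],[[-2.4,0,74],0],[[-2.4,0,74],0]]'
python3 -m handwheel '[[[0,3,0],0],[[0,7,0],0],[[0,11,0],0],[[0,15,0],0],[[0,19,0],0],[[0,23,0],0],[[0,26,0],0],[[0,28,0],0],[[0,28,0],0]]'
python3 - <<'E'
from tr import *
from bench import env
s=env.state();print(loc(s['tcp_pos']),s['tcp_pos'],s['force'],s['finger_gap'])
i=env.get_image('wrist');np.savez('w16.npz',**i);cv2.imwrite('pics/w16.png',i['color'])
E
```

```text
t: 16.8
tcp_pos: [0.5616, 0.02, -0.0166]
tcp_rot: [[0.132, 0.991, -0.001], [0.991, -0.132, -0.001], [-0.001, -0.001, -1.0]]
force: [-0.3, 0.4, -0.1]
finger_gap: 0.0004
t: 17.55
tcp_pos: [0.5901, 0.0166, -0.0162]
tcp_rot: [[0.131, 0.991, 0.0], [0.991, -0.131, -0.001], [-0.0, 0.0, -1.0]]
force: [0.3, 0.3, -0.6]
finger_gap: 0.0007
[-36.8  -0.8] [ 0.59005266  0.016607   -0.01622684] [ 0.25828086  0.34608042 -0.57988255] 0.0007009312756125833
```

View pics/w16.png

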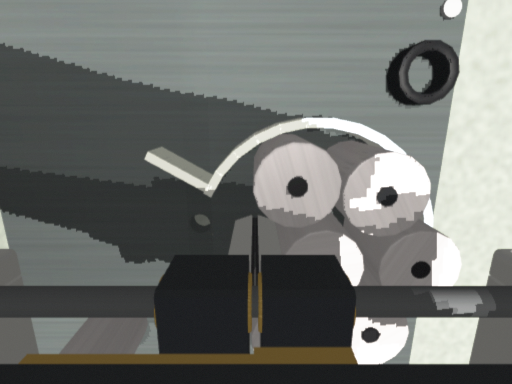

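```bash
python3 -m handwheel '[[[0,-5,0],0],[[0,-14,0],0],[[0,-18,-15],0],[[0,-20,-40],0],[[0,-22,-70],0],[[0,-25,-105],0],[[0,-25,-125],0],[[0,-25,-125],0]]'
python3 - <<'E'
from tr import *
from tgt import *
i=env.get_image('wrist');np.savez('w17.npz',**i);cv2.imwrite('pics/w17.png',i['color'])
a=tray(-133.7,-75.4);go(*a,.109,-7.63)
E
```

```text
t: 18.27
tcp_pos: [0.566, 0.0203, 0.1125]
tcp_rot: [[0.131, 0.991, 0.005], [0.991, -0.131, 0.002], [0.003, 0.004, -1.0]]
force: [1.1, -0.0, 0.2]
finger_gap: 0.0005
t 18.32 tcp [0.5652 0.0207 0.1106] jaw -7.52 q7 0.09 gap 0.2 F [ 0.3 -0.2 -1.2]
shift [-75.2 -71.9   1.2] turn [np.float64(180.11), np.float64(0.11)]
```

View pics/w17.png

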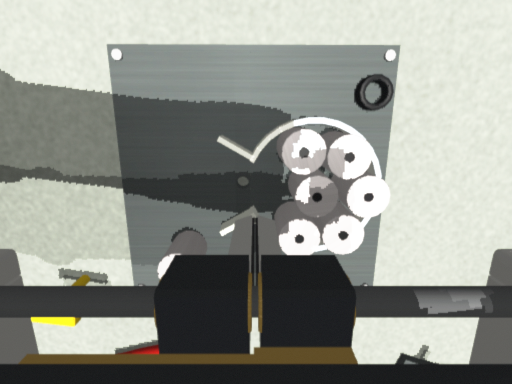

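```bash
python3 - <<'E'
from tr import *
i=load('w17')
for p in holes(i,[(318,197),(304,153),(350,157),(368,197),(343,235),(299,239)]):print(loc(p))
E
python3 -m handwheel '[[[-75,-72,0],0],[[-75,-72,0],0],[[-75,-72,0],0],[[-75,-72,0],0],[[-75,-72,0],0],[[-75,-72,0],0],[[-75,-72,0],0],[[-75,-72,0],0]]' 70
python3 - <<'E'
from tr import *
from tgt import *
i=env.get_image('wrist');np.savez('w18.npz',**i);cv2.imwrite('pics/w18.png',i['color'])
a=tray(-133.7,-75.4);go(*a,-.0155,-7.63)
E
```

```text
[-2.9  0.8]
[-17.3  40.6]
[23.1 37.2]
[42.5  0.8]
[ 22.6 -36.2]
[-18.5 -40.2]
t: 18.98
tcp_pos: [0.484, -0.0443, 0.1085]
tcp_rot: [[0.13, 0.991, -0.0], [0.991, -0.13, -0.001], [-0.001, -0.0, -1.0]]
force: [-0.6, -0.5, -1.0]
finger_gap: 0.0502
t 19.03 tcp [ 0.4839 -0.0445  0.1086] jaw -7.49 q7 0.13 gap 54.1 F [ 0.9 -0.1 -0.4]
shift [  0.2   0.2 124.1] turn [np.float64(180.14), np.float64(0.14)]
```

View pics/w18.png

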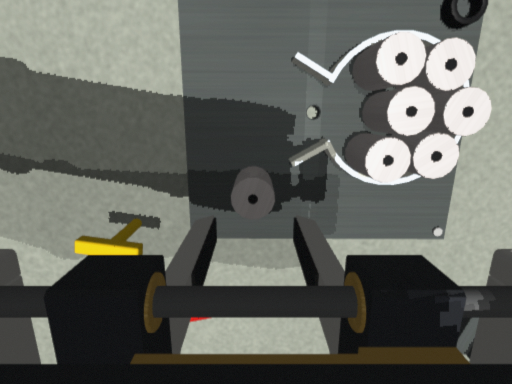

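```bash
python3 -m handwheel '[[[0,0,15],0.1],[[0,0,45],0.1],[[0,0,80],0.1],[[0,0,105],0.1],[[0,0,117],0.1],[[0,0,122],0.1],[[0,0,124],0.1],[[0,0,124],0.1]]'
python3 -m handwheel '[[[0,0,0],0],[[0,0,0],0],[[0,0,0],0],[[0,0,0],0],[[0,0,0],0],[[0,0,0],0],[[0,0,0],0]]' 36
python3 - <<'E'
from tr import *
from tgt import *
i=env.get_image('wrist');np.savez('w19.npz',**i);cv2.imwrite('pics/w19.png',i['color'])
a=tray(-138,0);go(*a,-.0155,-7.63)
E
```

```text
t: 19.7
tcp_pos: [0.4839, -0.045, -0.015]
tcp_rot: [[0.133, 0.991, -0.0], [0.991, -0.133, -0.001], [-0.001, 0.0, -1.0]]
force: [-0.2, -0.3, 0.3]
finger_gap: 0.07
t: 20.28
tcp_pos: [0.4835, -0.0446, -0.0149]
tcp_rot: [[0.133, 0.991, -0.0], [0.991, -0.133, 0.0], [0.0, -0.0, -1.0]]
force: [-2.6, 0.4, 8.3]
finger_gap: 0.0397
t 20.33 tcp [ 0.4835 -0.0446 -0.0149] jaw -7.64 q7 0.35 gap 39.7 F [-3.1  1.8  8. ]
shift [75.6 -3.8  0.6] turn [np.float64(179.99), np.float64(-0.01)]
```

View pics/w19.png

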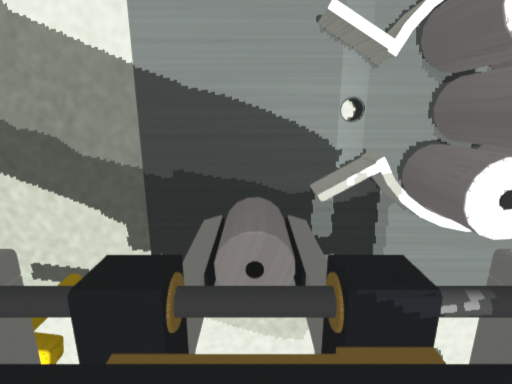

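```bash
python3 -m handwheel '[[[5,-2,0],0],[[14,-5,0],0],[[24,-6,0],0],[[35,-6,0],0],[[46,-6,0],0],[[56,-6,0],0],[[65,-6,0],0],[[72,-6,0],0],[[76,-6,0],0],[[76,-6,0],0]]'
python3 - <<'E'
from tr import *
from tgt import *
i=env.get_image('wrist');np.savez('w20.npz',**i);cv2.imwrite('pics/w20.png',i['color'])
print(loc(holes(i,[(255,270)])[0]))
a=tray(-85,0);go(*a,-.0155,-7.63)
E
```

```text
t: 21.17
tcp_pos: [0.4881, 0.032, -0.0149]
tcp_rot: [[0.132, 0.991, 0.001], [0.991, -0.132, -0.001], [-0.001, 0.001, -1.0]]
force: [0.3, -1.2, 6.9]
finger_gap: 0.0391
[-139.2    1.3]
t 21.22 tcp [ 0.4881  0.032  -0.0149] jaw -7.6 q7 0.2 gap 39.4 F [ 0.7 -0.7  7.8]
shift [-1.  54.8  0.7] turn [np.float64(180.03), np.float64(0.03)]
```

View pics/w20.png

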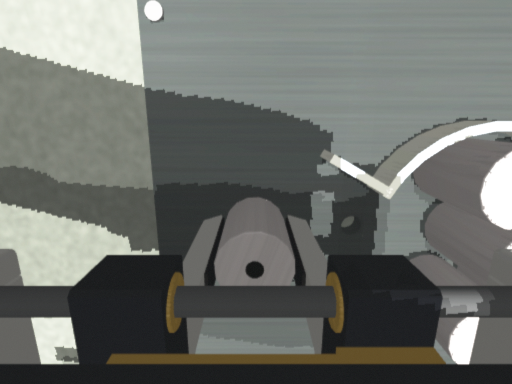

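```bash
python3 -m handwheel '[[[-0.5,6,0],0],[[-0.5,15,0],0],[[-0.5,25,0],0],[[-0.5,35,0],0],[[-0.5,45,0],0],[[-0.5,53,0],0],[[-0.5,58,0],0],[[-0.5,60,0],0],[[-0.5,60,0],0]]'
python3 - <<'E'
from tr import *
from tgt import *
i=env.get_image('wrist');np.savez('w21.npz',**i);cv2.imwrite('pics/w21.png',i['color'])
for p in holes(i,[(255,270)]): print(loc(p))
a=tray(-62,0);go(*a,-.0155,-7.63)
E
```

```text
t: 21.97
tcp_pos: [0.5473, 0.0227, -0.0154]
tcp_rot: [[0.133, 0.991, -0.0], [0.991, -0.133, -0.001], [-0.001, -0.0, -1.0]]
force: [1.0, -0.4, -1.1]
finger_gap: 0.0397
[-79.2   0.3]
t 22.02 tcp [ 0.5469  0.0227 -0.0154] jaw -7.65 q7 0.23 gap 39.7 F [-0.3  0.  -3.1]
shift [ 0.5 18.3  0.1] turn [np.float64(179.98), np.float64(-0.02)]
```

View pics/w21.png

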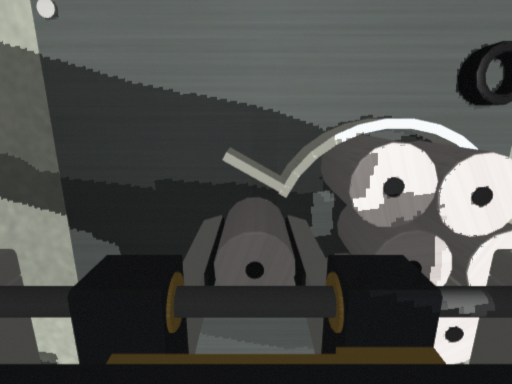

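```bash
python3 -m handwheel '[[[0,0,0.7],0],[[0,4,0.7],0],[[0,9,0.7],0],[[0,13,0.7],0],[[0,15,0.7],0],[[0,15,0.7],0]]'
python3 -m handwheel '[[[0,0,0],0],[[0,0,0],0],[[0,0,0],0],[[0,0,0],0]]' 48
python3 -m handwheel '[[[0,0,-5],0],[[0,0,-20],0],[[0,0,-45],0],[[0,0,-70],0],[[0,0,-74],0],[[0,0,-74],0]]'
python3 - <<'E'
from tr import *
from tgt import *
i=env.get_image('wrist');np.savez('w22.npz',**i);cv2.imwrite('pics/w22.png',i['color'])
a=tray(-62,0);go(*a,-.0155,-7.63)
E
```

```text
t: 22.52
tcp_pos: [0.56, 0.0212, -0.0156]
tcp_rot: [[0.133, 0.991, -0.003], [0.991, -0.133, 0.001], [0.001, -0.003, -1.0]]
force: [-13.4, 1.8, 19.0]
finger_gap: 0.0396
t: 22.85
tcp_pos: [0.5619, 0.0208, -0.0159]
tcp_rot: [[0.133, 0.991, 0.0], [0.991, -0.133, -0.0], [-0.0, 0.0, -1.0]]
force: [-0.1, 0.5, -1.6]
finger_gap: 0.0478
t: 23.35
tcp_pos: [0.5631, 0.0211, 0.0597]
tcp_rot: [[0.133, 0.991, 0.003], [0.991, -0.133, 0.001], [0.001, 0.003, -1.0]]
force: [0.7, 0.4, -0.5]
finger_gap: 0.048
t 23.4 tcp [0.5623 0.0212 0.0585] jaw -7.62 q7 0.15 gap 47.8 F [ 0.3 -1.1  0.1]
shift [-0.1  2.8 74. ] turn [np.float64(180.01), np.float64(0.01)]
```

View pics/w22.png

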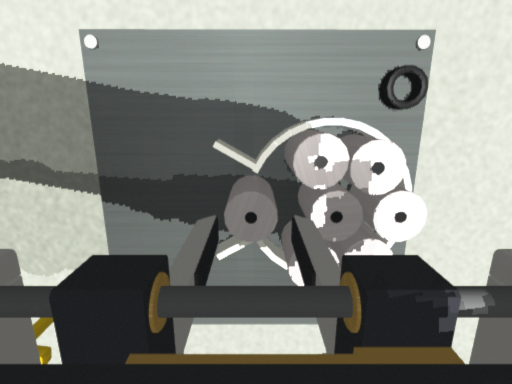

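```bash
python3 -m handwheel '[[[-2,-10,0],0],[[-2,-25,0],0],[[-2,-38,0],0],[[-2,-42,0],0],[[-2,-42,0],0],[[-2,-42,0],0],[[-2,-42,0],0],[[-2,-42,0],0]]' 0
python3 - <<'E'
from tr import *
from bench import env
s=env.state();print(loc(s['tcp_pos']),s['tcp_pos'],s['force'],s['finger_gap'])
i=env.get_image('wrist');np.savez('w23.npz',**i);cv2.imwrite('pics/w23.png',i['color']);P=cloud(i)
for u in range(239,282,6):
    n=np.where((i['range_z'][200:,u]<.2)&(P[200:,u,2]<.2))[0]
    if len(n): print(u,n[0]+200,loc(P[n[0]+200,u]),P[n[0]+200,u,2].round(3))
E
```

```text
t: 24.07
tcp_pos: [0.5206, 0.0243, 0.058]
tcp_rot: [[0.133, 0.991, 0.0], [0.991, -0.133, -0.001], [-0.001, 0.0, -1.0]]
force: [0.5, 0.2, -0.2]
finger_gap: 0.0007
[-106.6   -2.4] [0.52061775 0.02425688 0.05802618] [ 0.5203948   0.18852693 -0.24223738] 0.0007125556689979325
239 219 [-115.8    8. ] 0.104
245 217 [-112.3    7.2] 0.098
251 216 [-108.4    7.3] 0.096
257 218 [-104.6    6. ] 0.097
263 217 [-100.8    8.1] 0.101
269 219 [-97.2   7.8] 0.104
275 223 [-93.7   6.8] 0.108
281 251 [-93.4   7.4] 0.147
```

View pics/w23.png

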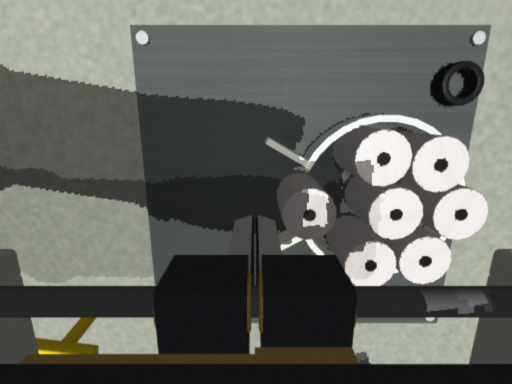

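```bash
python3 - <<'E'
from tr import *
i=load('w23')
for p in holes(i,[(309,215),(396,214),(384,158),(441,164),(461,214),(425,261),(370,266)]):print(loc(p))
E
python3 -m handwheel '[[[0.5,0,15],0],[[0.5,0,40],0],[[0.5,0,60],0],[[0.5,0,70],0],[[0.5,0,74],0],[[0.5,0,74],0]]'
python3 -m handwheel '[[[0,3,0],0],[[0,7,0],0],[[0,11,0],0],[[0,15,0],0],[[0,19,0],0],[[0,23,0],0],[[0,26,0],0],[[0,28,0],0],[[0,29,0],0],[[0,29,0],0]]'
python3 - <<'E'
from tr import *
from bench import env
s=env.state();print(loc(s['tcp_pos']),s['tcp_pos'],s['force'],s['finger_gap'])
i=env.get_image('wrist');np.savez('w24.npz',**i);cv2.imwrite('pics/w24.png',i['color'])
E
```

```text
[-66.8   0.5]
[-4.   1.2]
[-17.1  41.9]
[22.7 37.7]
[43.   1.2]
[ 22.5 -36.2]
[-18.6 -40.4]
t: 24.62
tcp_pos: [0.52, 0.0244, -0.0163]
tcp_rot: [[0.133, 0.991, -0.001], [0.991, -0.133, -0.001], [-0.001, -0.001, -1.0]]
force: [-0.2, -0.0, 0.3]
finger_gap: 0.0005
t: 25.45
tcp_pos: [0.5491, 0.0209, -0.0159]
tcp_rot: [[0.133, 0.991, 0.0], [0.991, -0.133, -0.0], [-0.0, 0.0, -1.0]]
force: [-1.4, 0.6, 0.0]
finger_gap: 0.0006
[-77.9  -2. ] [ 0.54914998  0.02090881 -0.01594078] [-1.36568324  0.61843165  0.03413482] 0.0005716484865766752
```

View pics/w24.png

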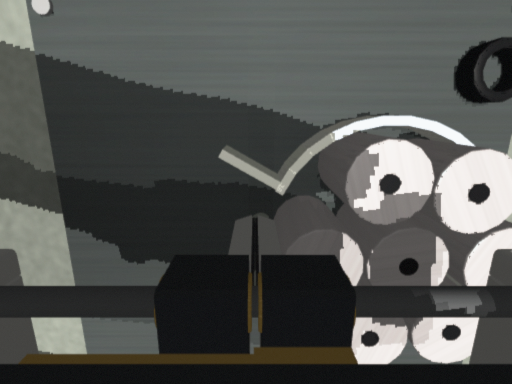

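```bash
python3 -m handwheel '[[[0,1,0],0],[[0,2,0],0],[[0,3,0],0],[[0,3.5,0],0],[[0,3.5,0],0]]'
python3 -m handwheel '[[[0,-5,0],0],[[0,-14,0],0],[[0,-20,-15],0],[[0,-26,-40],0],[[0,-36,-70],0],[[0,-46,-105],0],[[0,-46,-125],0],[[0,-46,-125],0]]'
python3 - <<'E'
from tr import *
from bench import env
i=env.get_image('wrist');np.savez('w25.npz',**i);cv2.imwrite('pics/w25.png',i['color'])
i=env.get_image('top');np.savez('t25.npz',**i);cv2.imwrite('pics/t25.png',cv2.resize(i['color'][115:235,190:310],None,fx=5,fy=5,interpolation=2))
E
```

```text
t: 25.92
tcp_pos: [0.5523, 0.0206, -0.016]
tcp_rot: [[0.133, 0.991, -0.0], [0.991, -0.133, -0.0], [-0.0, -0.0, -1.0]]
force: [-5.1, 0.0, 0.6]
finger_gap: 0.0001
t: 26.58
tcp_pos: [0.508, 0.0273, 0.1125]
tcp_rot: [[0.133, 0.991, 0.005], [0.991, -0.133, 0.003], [0.003, 0.004, -1.0]]
force: [1.6, -0.1, 0.4]
finger_gap: 0.0007
```

View pics/w25.png

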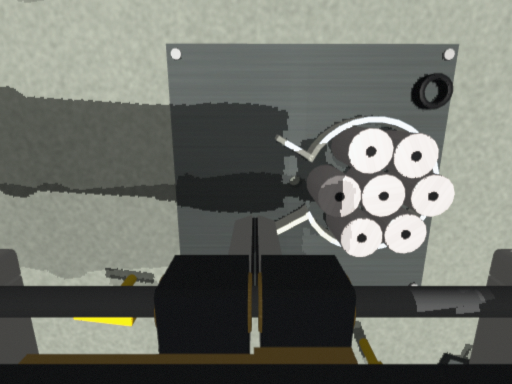

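View pics/t25.png

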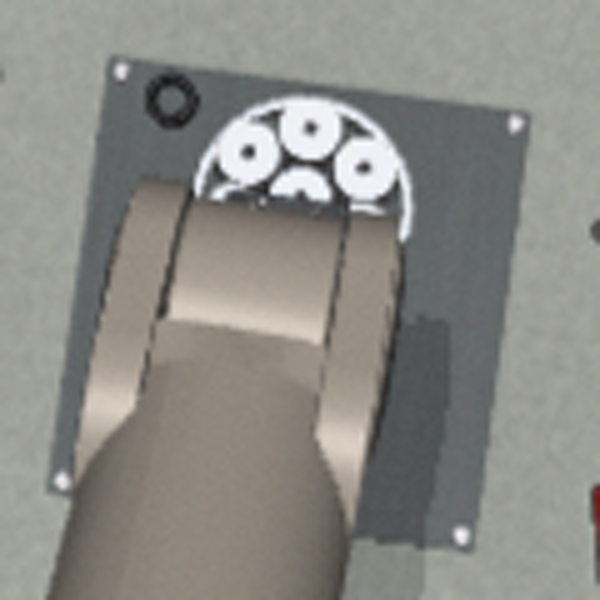

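Now I'll move the arm clear and check everything from the top camera.

```bash
python3 -m handwheel '[[[300,-60,-40],0],[[300,-60,-40],0],[[300,-60,-40],0],[[300,-60,-40],0],[[300,-60,-40],0],[[300,-60,-40],0],[[300,-60,-40],0],[[300,-60,-40],0],[[300,-60,-40],0]]'
python3 - <<'E'
from tr import *
from bench import env
i=load('w25')
for p in holes(i,[(340,197),(384,196),(371,151),(416,156),(432,196),(405,235),(362,238)]):print(loc(p))
i=env.get_image('top');np.savez('t26.npz',**i);cv2.imwrite('pics/t26.png',cv2.resize(i['color'][110:240,140:410],None,fx=2.9,fy=2.9,interpolation=2))
cv2.imwrite('pics/t26z.png',cv2.resize(i['color'][125:195,215:285],None,fx=8,fy=8,interpolation=2))
i=env.get_image('scene');np.savez('s26.npz',**i);cv2.imwrite('pics/s26.png',i['color'])
E
```

```text
t: 27.43
tcp_pos: [0.4857, 0.3367, 0.1476]
tcp_rot: [[0.127, 0.992, -0.001], [0.992, -0.127, -0.001], [-0.001, -0.0, -1.0]]
force: [-0.0, 0.0, -0.1]
finger_gap: 0.0005
[-41.4  -0.1]
[-1.5  0.8]
[-17.3  41.5]
[22.6 37.1]
[42.1  0.8]
[ 22.4 -37.1]
[-17.8 -40.1]
```

View pics/t26.png

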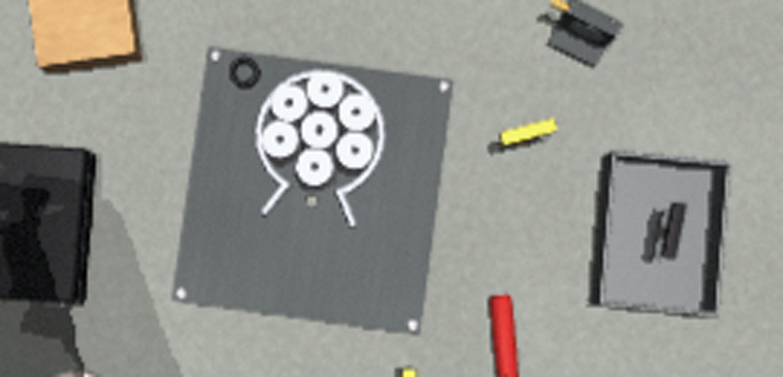

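View pics/t26z.png

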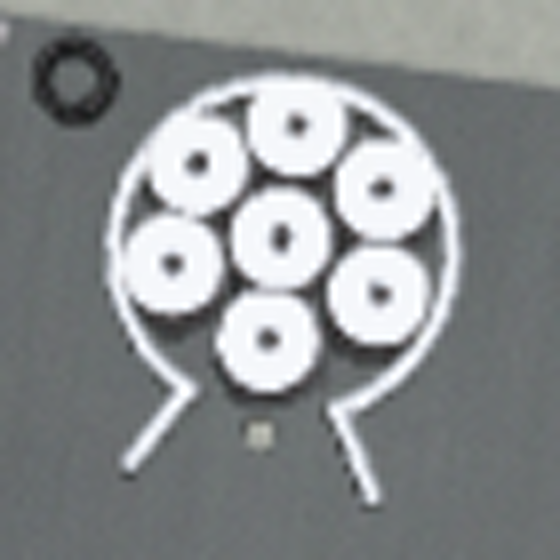

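View pics/s26.png

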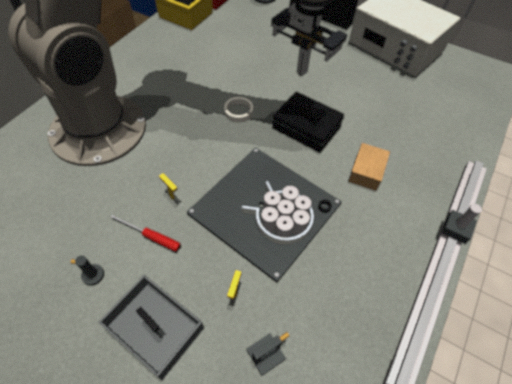

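```bash
python3 -c "
from bench import env
s=env.state();print(s['t'],s['force'],s['dq'].round(3))
print(env.hand_in())"
```

```text
27.5333 [ 1.28039645 -0.35324775  0.04392263] [ 0.021 -0.02   0.023  0.017  0.005  0.002  0.001]
the job is handed in; nothing more can be done
None
```

The job is done and handed in at 27.5 s of the 72 s allowed. I pulled the black T pin straight up and put it in the bin. Then I slid the left pillar in to the middle and the right pillar into the place at the mouth.

**Final checks:**
- **Pillars:** The top and scene pictures show all seven upright, with one in the middle (about 1.5 mm off centre) and six around it. The one at the mouth is centred 41 mm from the tray centre. Its outer side is at about 61 mm, inside the 65 mm wall, so it does not stick out.
- **Pin:** It is inside the bin but standing upright, not lying down. Its handle shows above the 50 mm rim.
- **Bystanders:** I saw nothing disturbed in the last pictures; the yellow look-alikes were not touched.

**What failed or disagreed:**
- **Tool height:** The state reports the TCP about 38 mm below where the cameras show the fingertips. My first attempt to grip the pin therefore closed on air above it without touching anything. I corrected for this offset in every later move.
- **Positions:** The wrist camera, the top camera and the reported TCP differed by 1–3 mm. I lined the pillars up by comparing features within the same picture.
- **Possible lift:** At three readings while the pillars were gripped, the wrist force came close to a pillar's weight, so one may have been barely supported by the gripper. I pressed down slightly each time, and a depth check on the first showed no visible lift (75.3 mm against 75.1 mm for its neighbour).

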